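Wax the assembly board, load it and drive the pegs

ROBOT

A 6-joint arm with a two-finger parallel gripper is mounted at the origin on the work surface. World frame = base frame: x ahead of the robot, y to its left, z up, the work surface at z = 0. Lengths are in m, angles in rad, forces in N, time in s.
With the tool pointing down it reaches from about 0.4 to 0.825 m from the base axis. Payload 7 kg.
Tool frame: the origin (TCP) lies midway between the tips of the shut fingers; the grasp point (between the pads) lies 19 mm behind it; z points along the fingers, y is the direction in which the jaws open and shut (so a half turn about z gives the same grasp; the last joint's range is limited). The gripper opens to 85 mm and grips with 20 to 120 N. Pads are 22 mm wide; open, the fingers measure 114 mm over their backs; the gripper's body (76 mm by 85 mm) begins 54 mm behind the grasp point. The pads swing forward as they close: fully open they stand 13 mm farther back than shut.
Start: joints at [-0.982, 0.359, 0.012, 0, -1.224, -0.288], TCP at [0.2, -0.645, 0.231] pointing down, gripper open.
Joint ranges: [-3.07, 3.07], [-1.43, 2.12], [-1.02, 1.25], [-3.03, 1.67], [-3.05, -0], [-3.03, 3.03]. Speed limits (rad/s): [2.39, 2.39, 3.01, 3.14, 3.14, 3.14].

INTERFACE

Orientations are given as a unit quaternion [x, y, z, w].
In Python, from bench import * gives the robot as it stands.
- The arm moves only by the shell command python3 -m crank 'ROWS' [FORCE]. ROWS is JSON, one flat list of numbers, 7 for each row, row after row: the opening, from 0 (shut) to 1 (fully open), then the shift along the tool's x, y, z in mm, then the turn, a rotation vector about the tool's x, y, z in rad. In form: [gripper, tx, ty, tz, rx, ry, rz, gripper, tx, ty, tz, rx, ry, rz, ...]. A call has 1 to 20 rows; each row is the pose to reach, as a shift and turn from the pose commanded when the call began, along the tool's axes at that moment; what a row does not reach only later rows make up. A row lasts 1/12 s, in which the tool goes at most 41.7 mm and 7.16 degrees, less where a joint would pass 70% of its speed; a pose out of reach is approached as far as the arm can. A call with a gripper value outside its range is refused whole. The fingers move at their own pace and stop on an object; FORCE is the grip in N (left out, the last holds). Time passes only in rows, so rows that repeat a pose let the fingers close. It gives the time, the measured TCP pose, the force and the opening at its end, in the units of the state.
- state(): the state, without advancing time (a new reading comes with each control period).
- capture(name): name is "scene" or "top" or "wrist"; returns a dict with "pixels" (480x640x3 uint8, blue, green, red), "fx", "fy", "cx", "cy" (pixels), "T" (4x4, takes a point from camera to world coordinates); the wrist camera has in their place "T_tool_cam" (4x4, takes a point from camera to tool coordinates, whose origin is the TCP and whose axes are the flange's). Camera axes: x right, y down, z forward; pixel columns grow to the right and rows downward; lengths in m; the calibration is good to about 2 mm. A picture is of the moment at which its call begins: read the wrist's pose just before it. There is no depth.
- close_job(): hands the job in, once; it reports no verdict.
The state is a dict: "time_s": time; "joints": joint angles; "dq": joint speeds; "tau": joint torques, N m; "tcp_pos": TCP position; "ee_rot": TCP orientation; "contact_force": force on the tool from outside, world axes, zero at the start; "moment": the same for the moment, N m; "finger_gap": finger opening in m.
Only numpy, scipy, OpenCV 4.12 (cv2) and the standard library are available. Lean on these libraries where they do the work, as an engineer would, in place of code of your own. Each camera call takes 0.05 s, during which the arm holds its last target.

TASK

Dip the wax dauber's pad onto the wax in the open tin, then dab it flat on the floor of each of the board's three pockets, starting at the robot's left and going right, stand the dauber back upright on its saucer and lay the cover on the tin. After the waxing, set every pegged block there is (two or three) flat in a pocket of its own with its peg up, and only when all are in, drive every peg fully home with the mallet (never push a peg with the gripper) and stand the mallet back on its face on the grey felt mat, where it began. Do not tip the tin over or disturb the other things on the bench.

Things in the scene. Friction and masses are not known exactly. Their poses are not given: they have to be found in the camera images.
- board: fixed plywood assembly board, 154 (x) x 270 (y) x 22 mm high, with three identical shallow rectangular pockets side by side along its y axis. Origin: centre of its underside; x points away from the robot, y to the robot's left, z up. Pocket floors lie 12 mm above the underside, pocket walls rise 10 mm above the floors; each pocket is 130 mm (x) by 60 mm (y); 22 mm of wall stands between neighbouring pockets
- pocket_left (a point): centre of the floor of the pocket on the robot's left (largest y of the three); axes as the board's
- pocket_middle (a point): centre of the floor of the middle pocket; axes as the board's
- pocket_right (a point): centre of the floor of the pocket on the robot's right; axes as the board's
- mat: fixed grey felt mat, 220 (x) x 120 (y) x 6 mm thick, the mallet's place. Origin: centre of its underside
- mallet_grip (a point): mallet, 0.38 kg, standing on one flat face of its head: black upright cylindrical head 60 mm across and 80 mm high, wooden handle 24 mm wide and 26 mm high sticking out level, from the head's axis 175 mm along the mallet's own -x. This point lies on the handle's centre line, 50 mm from the head's axis, 50 mm above the centre of the flat lower face that it stands on and strikes with; x points level to the head, y across the handle, z up
- tin_wax (a point): open round tin, loose, 0.7 kg, 96 mm outside and 90 mm inside diameter, rim 52 mm above the table; this point is the centre of the hard wax surface inside, 28 mm above the tin's underside and 24 mm below the rim; z up
- cover_grip (a point): flat round metal cover of the tin, 0.1 kg, 100 mm across and 8 mm thick, lying on the table, with an upright round wooden knob 24 mm across on its middle, 50 mm high in all. This point lies in the knob, 34 mm above the cover's underside. The cover simply lies flat on the tin's rim
- saucer: fixed white saucer, 100 mm across, flat top 7 mm above the table, the dauber's place. Origin: centre of its underside
- dauber_grip (a point): wax dauber, 0.09 kg, standing upright: a round flat grey pad 40 mm across and 24 mm high at the bottom and above it an upright round wooden handle 24 mm across, 120 mm high in all. This point lies on its axis, 85 mm above the underside of the pad; z up along the handle
- dauber_tip (a point): centre of the underside of the dauber's pad (85 mm below dauber_grip along its axis)
- block1_center (a point): loose light wooden block, 110 (x) x 46 (y) x 50 mm high, 0.11 to 0.22 kg; this point is its centre, 25 mm above its underside; z up. A dark wooden peg 18 mm across stands in the middle of its top, its end 26 mm above the block's top at first and 4 mm above it when fully home. None when this block is absent
- peg1 (a joint): how far the peg of block1 is driven in, m: 0 at first, 0.022 fully home. A tight springy peg: it takes 6 to 8 N at slow speed (more when faster, 10 N per m/s) and stays where it is left
- block2_center (a point): loose light wooden block, 110 (x) x 46 (y) x 50 mm high, 0.11 to 0.22 kg; this point is its centre, 25 mm above its underside; z up. A dark wooden peg 18 mm across stands in the middle of its top, its end 26 mm above the block's top at first and 4 mm above it when fully home. None when this block is absent
- peg2 (a joint): how far the peg of block2 is driven in, m: 0 at first, 0.022 fully home. A tight springy peg: it takes 6 to 8 N at slow speed (more when faster, 10 N per m/s) and stays where it is left
- block3_center (a point): loose light wooden block, 110 (x) x 46 (y) x 50 mm high, 0.11 to 0.22 kg; this point is its centre, 25 mm above its underside; z up. A dark wooden peg 18 mm across stands in the middle of its top, its end 26 mm above the block's top at first and 4 mm above it when fully home. None when this block is absent
- peg3 (a joint): how far the peg of block3 is driven in, m: 0 at first, 0.022 fully home. A tight springy peg: it takes 6 to 8 N at slow speed (more when faster, 10 N per m/s) and stays where it is left
- tape: roll of tape lying flat, 100 mm across, 36 mm high; not part of the job, leave alone. Origin: centre of its underside
- glue: yellow bottle, 60 mm across, 170 mm high; not part of the job, leave alone. Origin: centre of its underside
- sanding_block: cork sanding block, 100 x 60 x 35 mm; not part of the job, leave alone. Origin: centre of its underside
- offcut: white moulding offcut, 160 x 35 x 23 mm; not part of the job, leave alone. Origin: centre of its underside
Mind the look-alikes: they are no part of the job. What is shaped like the part that bears cover_grip but blue, purple or turquoise is not meant.

How it is judged:
By the outcome, as a careful person would: the job done as asked, in the order asked, and still so for the second after the job is handed in, with the robot touching nothing.
Of block1, block2, block3 only 2 to 3 are there at a start; the rules pass over those that are not, and their reading is None.
At some moment in a run one of block1, block2, block3 may be knocked a few centimetres aside while the robot is not near it.
It also fails if it takes over 210 s, if anything falls off the work surface, if the arm or the gripper's body presses on something with over 40 N, if the wrist force passes 120 N, or if a joint passes its speed limit or range.

## Working session

There is one attempt and no reset: what is moved stays moved. The work goes in short steps, Python scripts to look and compute and a shell command to move; the robot and the scene stay as the last step left them, time stands still between calls to the robot, and variables do not carry over. Pictures are saved under pics/ and viewed, and the job is handed in when it is done.

```bash
ls; mkdir -p pics
python3 - <<'E'
from bench import *
import cv2
s=state(); print(s)
for n in ["scene","top","wrist"]:
    c=capture(n); cv2.imwrite(f"pics/{n}0.png",c["pixels"])
    print(n,{k:(v.tolist() if hasattr(v,'tolist') else v) for k,v in c.items() if k!="pixels"})
E
```

```text
pics
{'time_s': 0.0, 'joints': array([-9.81902054e-01,  3.59358173e-01,  1.10669007e-02, -3.19596204e-04,
       -1.22409865e+00, -2.88107890e-01]), 'dq': array([ 0.00095051, -0.00045869,  0.00016799, -0.00099228, -0.00032245,
       -0.00074761]), 'tau': array([ 1.73938690e-03, -5.83328247e+01,  2.93419629e+01,  6.93661675e+00,
       -5.90058655e-03,  1.26850662e-05]), 'tcp_pos': array([ 0.19981368, -0.64425087,  0.23039125]), 'ee_rot': array([-1.49773044e-01,  9.88720071e-01,  7.85202654e-04, -2.02274115e-04]), 'contact_force': array([-0.05001662,  0.48978066, -0.4451831 ]), 'moment': array([ 0.00864064,  0.02053981, -0.04080197]), 'finger_gap': 0.08518261169083774}
scene {'fx': 448.9930986051723, 'fy': 448.9930986051723, 'cx': 310.78955009431655, 'cy': 235.21787043834968, 'T': [[-0.07566986853487992, 0.7952937885388788, -0.601483051222053, 1.1968040884882527], [0.9970301118118133, 0.051684494289257754, -0.05709351268389919, 0.08595807079339475], [-0.0143187686773992, -0.6040169724118193, -0.7968428137983188, 0.9703334653632358], [0.0, 0.0, 0.0, 1.0]]}
top {'fx': 441.8662259945339, 'fy': 441.8662259945339, 'cx': 314.58924638199375, 'cy': 239.10111779205354, 'T': [[0.016337157668134802, -0.9898587269101135, 0.14111271395312244, 0.36764240081799365], [-0.9998566378764933, -0.015545381442212071, 0.0067115430514211585, 0.02694309485597098], [-0.004449828495735114, -0.14120213127182388, -0.9899707860086847, 1.187308875748385], [0.0, 0.0, 0.0, 1.0]]}
wrist {'fx': 399.9193414786336, 'fy': 399.9193414786336, 'cx': 315.85551168216836, 'cy': 249.13693693166593, 'T_tool_cam': [[-0.00041174417228292953, -0.9524774663269003, -0.3046087763118867, 0.0780413429880411], [0.999999164221753, -0.0007654963138995453, 0.0010419074763118254, -0.0010612323960350611], [-0.0012255702886327323, -0.3046080927271661, 0.9524769854555992, -0.14154732976669443], [0.0, 0.0, 0.0, 1.0]]}
```

View pics/scene0.png

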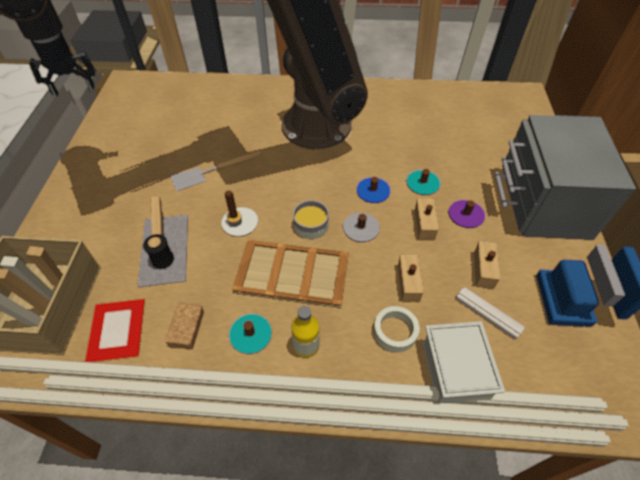

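View pics/top0.png

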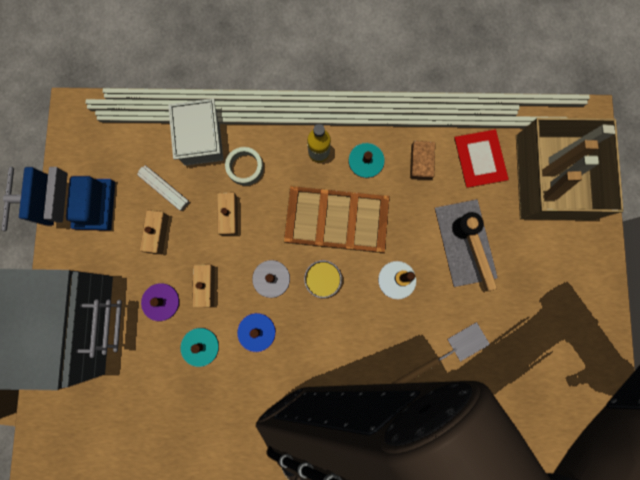

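View pics/wrist0.png

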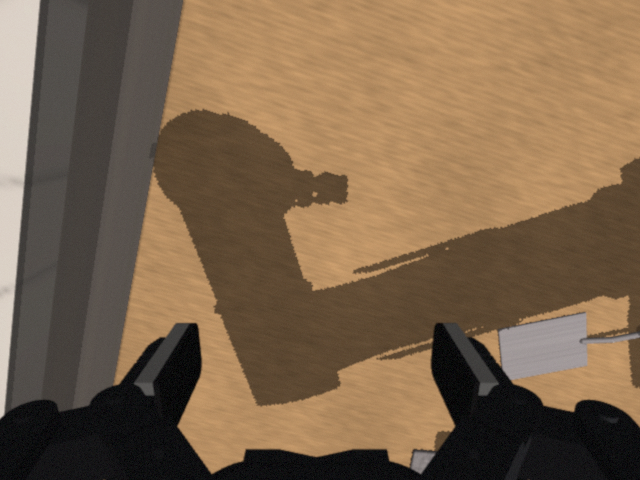

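Scene: three blocks at top px (150,231), (226,214), (202,286). The grey cover is at (271,279), tin (323,280), saucer and dauber (398,280), board (337,218), mallet head (468,225).

```bash
cat > h.py <<'E'
from bench import *
import cv2, numpy as np
from scipy.spatial.transform import Rotation as R
def cam(n):
    s=state(); c=capture(n)
    if n=="wrist":
        T=np.eye(4); T[:3,:3]=R.from_quat(s["ee_rot"]).as_matrix(); T[:3,3]=s["tcp_pos"]
        c["T"]=T@c["T_tool_cam"]
    return c
def ray(c,u,v,z):
    T=np.array(c["T"]); d=T[:3,:3]@np.array([(u-c["cx"])/c["fx"],(v-c["cy"])/c["fy"],1.0]); o=T[:3,3]
    return (o+d*(z-o[2])/d[2])
def proj(c,p):
    T=np.array(c["T"]); q=T[:3,:3].T@(np.array(p)-T[:3,3]); return c["cx"]+c["fx"]*q[0]/q[2],c["cy"]+c["fy"]*q[1]/q[2]
def mask(img,lo,hi):
    return cv2.inRange(cv2.cvtColor(img,cv2.COLOR_BGR2HSV),np.array(lo),np.array(hi))
def blobs(m,amin=60):
    n,l,st,ce=cv2.connectedComponentsWithStats(m)
    return [(ce[i].round(1).tolist(),st[i].tolist(),l==i) for i in range(1,n) if st[i][4]>=amin]
def tool(dest,yaw=None):
    """shift from measured pose in tool axes mm to world dest"""
    s=state(); Rm=R.from_quat(s["ee_rot"]).as_matrix()
    return (Rm.T@(np.array(dest)-s["tcp_pos"])*1000).round(1)
def pose():
    s=state(); Rm=R.from_quat(s["ee_rot"]).as_matrix()
    print("t",round(s["time_s"],2),"tcp",s["tcp_pos"].round(4),"yaxis",Rm[:,1].round(4),"z",Rm[:,2].round(4),"F",s["contact_force"].round(1),"gap",round(s["finger_gap"],4),"j",s["joints"].round(2))
E
python3 - <<'E'
from h import *
for n,b in (("top",(130,160,500,330)),("scene",(90,150,540,360))):
    i=cv2.imread(f"pics/{n}0.png")
    x0,y0,x1,y1=b; c=i[y0:y1,x0:x1]; c=cv2.resize(c,None,fx=2,fy=2) if n=="top" else cv2.resize(c,(790,368))
    cv2.imwrite(f"pics/{n}0c.png",c)
i=cv2.imread("pics/top0.png"); h=cv2.cvtColor(i,cv2.COLOR_BGR2HSV)
for nm,p in dict(block=(226,225),block2=(202,300),wax=(323,280),cover=(260,290),saucer=(390,290),table=(250,230),frame=(322,220),pock=(306,220),mat=(455,260),head=(460,230),peg=(225,212)).items(): print(nm,h[p[1],p[0]])
E
```

```text
block [ 17 141 179]
block2 [ 17 143 178]
wax [ 24 174 185]
cover [150   5 145]
saucer [ 87  13 194]
table [ 16 147 144]
frame [ 13 184 148]
pock [ 19 121 164]
mat [  6  13 101]
head [0 0 6]
peg [ 10 182  66]
```

```bash
sleep 0
```

```text
(no output)
```

View pics/top0c.png

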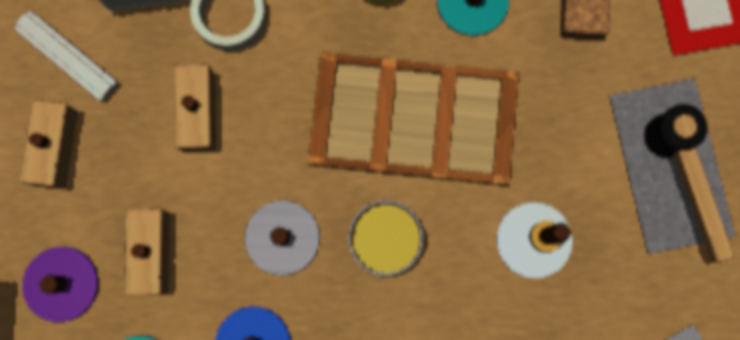

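View pics/scene0c.png

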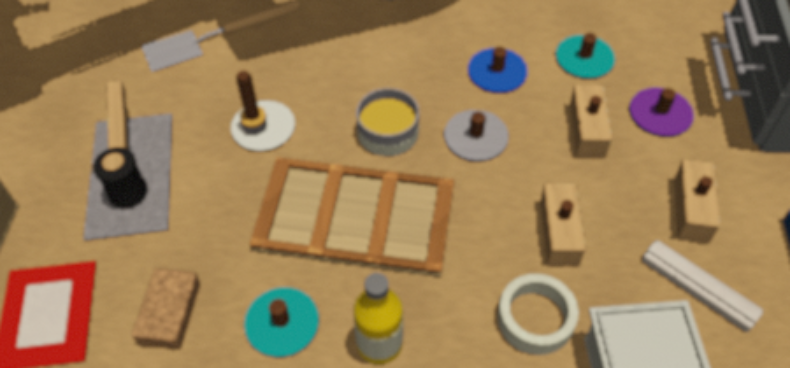

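```bash
cat > top.py <<'E'
from h import *
def rectw(c,cnt,z):
    b=cv2.boxPoints(cv2.minAreaRect(cnt)); w=np.array([ray(c,u,v,z) for u,v in b])
    e=[w[1]-w[0],w[2]-w[1]]; L=[np.linalg.norm(x) for x in e]; k=int(np.argmax(L)); d=e[k]*np.sign(e[k][0])
    return w.mean(0),sorted(L),np.degrees(np.arctan2(d[1],d[0]))
def cnts(m,amin):
    return [k for k in cv2.findContours(m,cv2.RETR_EXTERNAL,cv2.CHAIN_APPROX_NONE)[0] if cv2.contourArea(k)>amin]
if __name__=="__main__":
    import sys
    c=cam("top"); i=c["pixels"]; h=cv2.cvtColor(i,cv2.COLOR_BGR2HSV)
    roi=np.zeros(i.shape[:2],np.uint8); roi[170:330,130:245]=255
    m=mask(i,[13,90,160],[22,165,255])&roi; m=cv2.morphologyEx(m,cv2.MORPH_CLOSE,np.ones((5,5)))
    for k in cnts(m,150): print("block",[np.round(x,3) for x in rectw(c,k,.05)],cv2.minAreaRect(k)[0])
    def ell(nm,lo,hi,box,z):
        r=np.zeros(i.shape[:2],np.uint8); r[box[1]:box[3],box[0]:box[2]]=255
        m=cv2.morphologyEx(mask(i,lo,hi)&r,cv2.MORPH_CLOSE,np.ones((7,7)))
        k=max(cnts(m,50),key=cv2.contourArea); hull=cv2.convexHull(k); e=cv2.fitEllipse(hull)
        print(nm,ray(c,*e[0],z).round(4),np.round(e,1) if 0 else e[1])
    ell("cover",[0,0,100],[180,40,255],(245,255,295,302),.008)
    ell("wax",[20,140,100],[30,255,255],(300,255,345,302),.028)
    ell("saucer",[70,0,120],[130,40,255],(375,255,420,305),.007)
    r=np.zeros(i.shape[:2],np.uint8); r[180:258,278:395]=255
    m=cv2.morphologyEx(mask(i,[5,165,100],[15,255,255])&r,cv2.MORPH_OPEN,np.ones((2,2)))
    m=cv2.morphologyEx(m,cv2.MORPH_CLOSE,np.ones((5,5)))
    k=max(cnts(m,100),key=cv2.contourArea); print("board",rectw(c,k,.022),cv2.minAreaRect(k))
E
python3 top.py
```

```text
block [array([0.405, 0.324, 0.05 ]), array([0.041, 0.105]), np.float64(2.871)] (201.0, 285.5)
block [array([0.545, 0.463, 0.05 ]), array([0.042, 0.106]), np.float64(-5.331)] (150.7027130126953, 230.78378295898438)
block [array([0.597, 0.271, 0.05 ]), array([0.042, 0.104]), np.float64(2.431)] (225.0, 212.5)
cover [0.4277 0.1499 0.008 ] (36.2266960144043, 36.619712829589844)
wax [0.4284 0.0122 0.028 ] (33.11386489868164, 33.380245208740234)
saucer [ 0.4297 -0.1849  0.007 ] (34.80058288574219, 35.94122314453125)
board (array([ 0.5877941 , -0.02566706,  0.022     ]), [np.float64(0.15385602681513474), np.float64(0.27349811344406494)], np.float64(85.00874954141258)) ((337.5742492675781, 219.7574462890625), (101.19528198242188, 56.31911087036133), 5.710592269897461)
```

```bash
python3 -m crank '[1,-160,190,0,0,0,0.15, 1,-317,382,0,0,0,0.3, 1,-317,382,0,0,0,0.3, 1,-317,382,0,0,0,0.3, 1,-317,382,0,0,0,0.3, 1,-317,382,0,0,0,0.3, 1,-317,382,0,0,0,0.3, 1,-317,382,0,0,0,0.3, 1,-317,382,0,0,0,0.3, 1,-317,382,0,0,0,0.3, 1,-317,382,0,0,0,0.3, 1,-317,382,0,0,0,0.3, 1,-317,382,0,0,0,0.3, 1,-317,382,0,0,0,0.3, 1,-317,382,0,0,0,0.3]' 40
python3 - <<'E'
from h import *
pose(); c=cam("wrist"); cv2.imwrite("pics/w1.png",c["pixels"])
E
```

```text
time_s: 1.45
tcp_pos: [0.3895, -0.1856, 0.2313]
ee_rot: [-0.001, 1.0, 0.0, -0.0]
contact_force: [-0.2, 0.1, 0.6]
finger_gap: 0.0855
t 1.45 tcp [ 0.3895 -0.1856  0.2313] yaxis [-0.0023  1.      0.    ] z [-1.e-04  0.e+00 -1.e+00] F [-0.2  0.1  0.6] gap 0.0855 j [ 0.02 -0.06 -0.49 -0.   -1.14 -1.58]
```

View pics/w1.png

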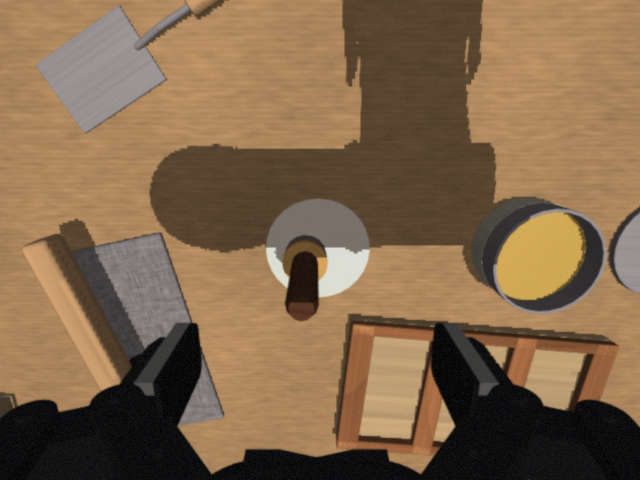

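Wrist view: dauber pad around (305,258), handle top around (301,310), tin (549,260), board at lower right.

Run:
```python
from h import *
c=cam("wrist"); i=c["pixels"]
cv2.imwrite("pics/w1c.png",cv2.resize(i[190:340,240:640],(800,300)))
cv2.imwrite("pics/w1d.png",cv2.resize(i[190:340,240:390],(600,600),interpolation=cv2.INTER_NEAREST))
for p in ((301,312),(302,304),): print(ray(c,*p,.127))
for p in ((304,258),(305,256)): print(ray(c,*p,.031))
print(ray(c,318,247,.007))
# tin rim ellipse
```

```text
[ 0.43484275 -0.19709466  0.127     ]
[ 0.42887747 -0.19635406  0.127     ]
[ 0.42906903 -0.19765351  0.031     ]
[ 0.42716165 -0.19673472  0.031     ]
[ 0.42617281 -0.18487072  0.007     ]
```

View pics/w1d.png

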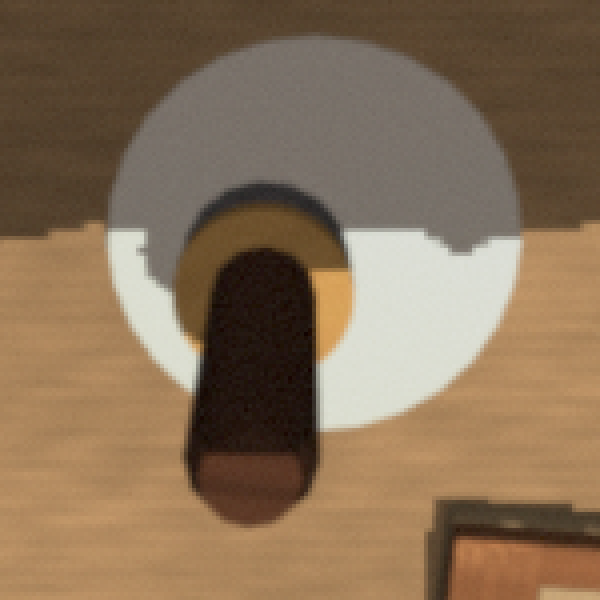

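View pics/w1c.png

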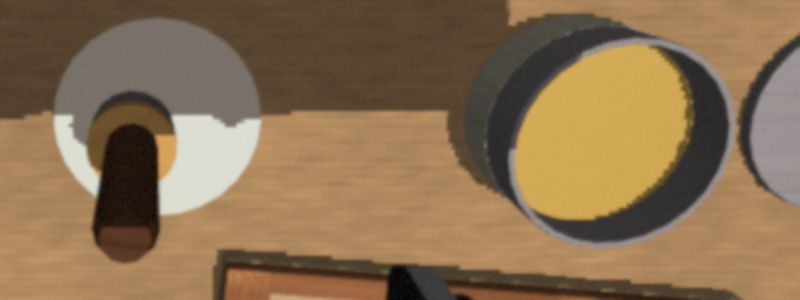

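```bash
python3 -m crank '[1,-22,-5,0,0,0,0, 1,-43.5,-10.4,20,0,0,0, 1,-43.5,-10.4,60,0,0,0, 1,-43.5,-10.4,100,0,0,0, 1,-43.5,-10.4,135,0,0,0, 1,-43.5,-10.4,155,0,0,0, 1,-43.5,-10.4,158,0,0,0, 0.2,-43.5,-10.4,158,0,0,0, 0.2,-43.5,-10.4,158,0,0,0, 0.2,-43.5,-10.4,158,0,0,0, 0.1,-43.5,-10.4,158,0,0,0, 0.1,-43.5,-10.4,158,0,0,0]' 40; python3 -c "
from h import *
pose()"
```

```text
time_s: 2.55
tcp_pos: [0.4339, -0.1964, 0.0746]
ee_rot: [-0.0, 1.0, -0.0, 0.001]
contact_force: [0.8, 0.6, 0.6]
finger_gap: 0.0254
t 2.55 tcp [ 0.4339 -0.1964  0.0746] yaxis [-7.e-04  1.e+00 -1.e-04] z [ 2.7e-03 -1.0e-04 -1.0e+00] F [0.8 0.6 0.6] gap 0.0254 j [-0.01  0.2  -0.62  0.   -0.74 -1.56]
```

```bash
python3 -m crank '[0.1,0,0,-15,0,0,0, 0.1,0,0,-45,0,0,0, 0.1,0,20,-80,0,0,0, 0.1,2,55,-85,0,0,0, 0.1,4,95,-85,0,0,0, 0.1,5,135,-85,0,0,0, 0.1,6,170,-85,0,0,0, 0.1,6,198,-85,0,0,0, 0.1,6,208,-85,0,0,0, 0.1,6,208,-85,0,0,0]' 60
python3 - <<'E'
from h import *
pose()
c=cam("wrist"); cv2.imwrite("pics/w2.png",c["pixels"])
c=cam("scene"); cv2.imwrite("pics/s2.png",cv2.resize(c["pixels"][150:320,150:450],(800,453)))
E
```

```text
time_s: 3.38
tcp_pos: [0.4272, 0.0139, 0.1591]
ee_rot: [-0.002, 1.0, 0.001, 0.001]
contact_force: [0.1, -1.3, -0.7]
finger_gap: 0.0228
t 3.38 tcp [0.4272 0.0139 0.1591] yaxis [-0.0043  1.      0.0011] z [ 0.0018  0.0011 -1.    ] F [ 0.1 -1.3 -0.7] gap 0.0228 j [ 0.5   0.   -0.61 -0.   -0.95 -2.06]
```

View pics/w2.png

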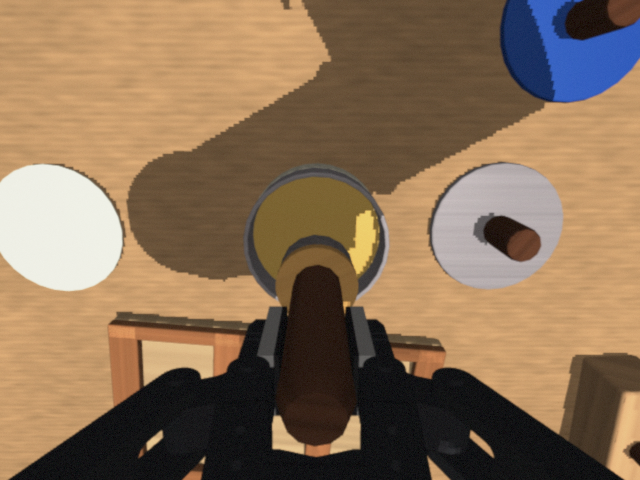

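View pics/s2.png

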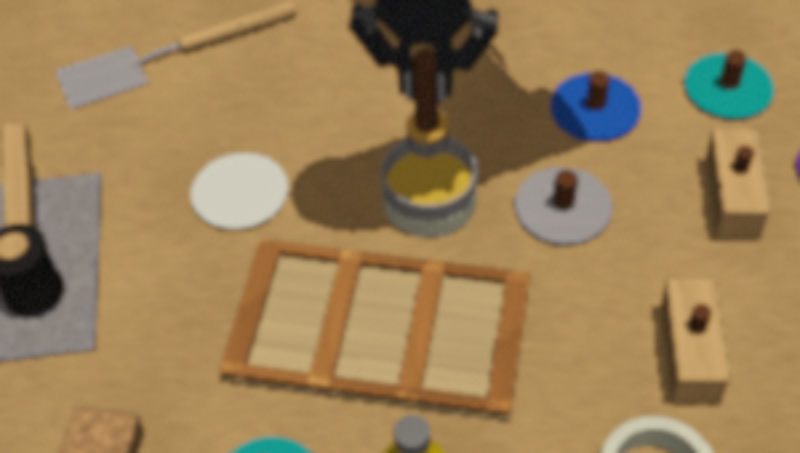

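The dauber hangs upright over the tin. Rim centre is about (317,237), cover disc about (497,226).

Run:
```python
from h import *
i=cv2.imread("pics/w2.png")
s=state(); c=cam("wrist")
for n,p,z in (("rim",(317,235),.052),("rim",(317,239),.052),("cover",(497,226),.008),("knob",(523,244),.05),("bcornL? ",(443,348),.022),("bcornR",(112,322),.022)): print(n,ray(c,*p,z).round(4))
```

```text
rim [0.4189 0.012  0.052 ]
rim [0.4216 0.012  0.052 ]
cover [0.424  0.1478 0.008 ]
knob [0.4254 0.1469 0.05  ]
bcornL?  [0.5203 0.1124 0.022 ]
bcornR [ 0.4977 -0.1466  0.022 ]
```

```bash
python3 -m crank '[0.1,2,0,20,0,0,0, 0.1,2,0,45,0,0,0, 0.1,2,0,57,0,0,0, 0.1,2,0,61,0,0,0, 0.1,2,0,62.5,0,0,0]'; python3 -m crank '[0.1,0,0,0.5,0,0,0, 0.1,0,0,1,0,0,0, 0.1,0,0,1.5,0,0,0]'
```

```text
time_s: 3.95
tcp_pos: [0.4248, 0.0105, 0.0957]
ee_rot: [0.0, 1.0, -0.001, -0.001]
contact_force: [-2.8, -0.6, 10.4]
finger_gap: 0.0226
time_s: 4.2
tcp_pos: [0.4254, 0.0108, 0.0957]
ee_rot: [-0.0, 1.0, -0.0, 0.0]
contact_force: [-6.0, -2.2, 18.1]
finger_gap: 0.023
```

```bash
python3 -m crank '[0.1,0,0,-20,0,0,0, 0.1,0,0,-48,0,0,0, 0.1,-25,6,-52,0,0,0, 0.1,-60,16,-52,0,0,0, 0.1,-100,28,-52,0,0,0, 0.1,-138,38,-50,0,0,0, 0.1,-162,44,-40,0,0,0, 0.1,-169,46,-25,0,0,0, 0.1,-169,46,-5,0,0,0, 0.1,-169,46,8,0,0,0, 0.1,-169,46,12,0,0,0, 0.1,-169,46,12,0,0,0]'
python3 - <<'E'
from h import *
pose()
c=cam("scene"); cv2.imwrite("pics/s3.png",cv2.resize(c["pixels"][190:330,200:400],(800,560)))
E
```

```text
time_s: 5.2
tcp_pos: [0.5934, 0.0571, 0.0815]
ee_rot: [-0.0, 1.0, -0.0, -0.001]
contact_force: [0.3, 0.1, -0.2]
finger_gap: 0.0226
t 5.2 tcp [0.5934 0.0571 0.0815] yaxis [-0.e+00  1.e+00 -8.e-04] z [-1.9e-03 -8.0e-04 -1.0e+00] F [ 0.3  0.1 -0.2] gap 0.0226 j [ 0.42  0.37 -0.35 -0.   -0.85 -1.99]
```

View pics/s3.png

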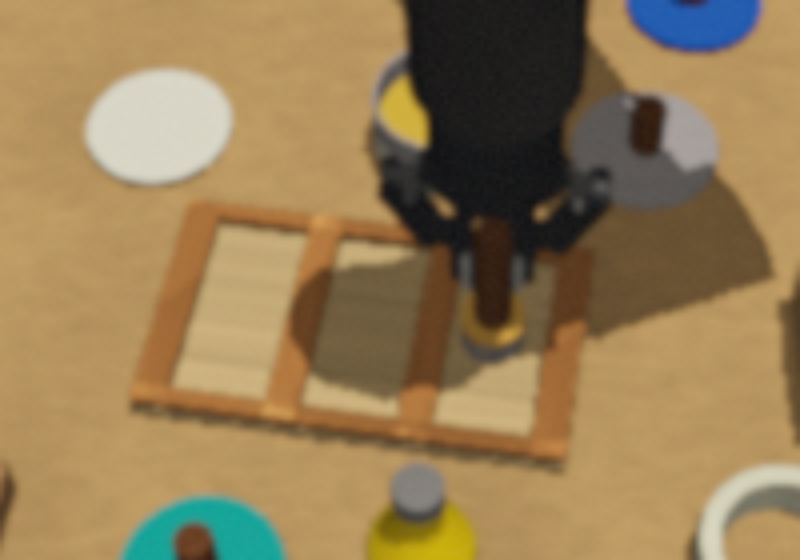

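```bash
python3 -m crank '[0.1,0,2,1,0,0,0, 0.1,0,2,2,0,0,0, 0.1,0,2,2.8,0,0,0, 0.1,0,2,3.4,0,0,0]'
```

```text
time_s: 5.58
tcp_pos: [0.5943, 0.0601, 0.0798]
ee_rot: [-0.001, 1.0, 0.0, 0.001]
contact_force: [-1.1, 0.7, 7.8]
finger_gap: 0.0224
```

```bash
python3 -m crank '[0.1,0,0,0.8,0,0,0, 0.1,0,0,0.8,0,0,0, 0.1,0,0,-15,0,0,0, 0.1,1,-12,-30,0,0,0, 0.1,4,-45,-30,0,0,0, 0.1,7,-76,-30,0,0,0, 0.1,7,-83,-18,0,0,0, 0.1,7,-83,-6,0,0,0, 0.1,7,-83,-1,0,0,0, 0.1,7,-83,0,0,0,0, 0.1,7,-83,1,0,0,0]'
```

```text
time_s: 6.5
tcp_pos: [0.5876, -0.0235, 0.0797]
ee_rot: [-0.001, 1.0, -0.001, 0.001]
contact_force: [-4.7, -1.8, 19.0]
finger_gap: 0.0228
```

Run:
```python
from h import *
pose()
c=cam("scene"); cv2.imwrite("pics/s4.png",cv2.resize(c["pixels"][190:330,200:400],(800,560)))
```

```text
t 6.5 tcp [ 0.5876 -0.0235  0.0797] yaxis [-0.0021  1.     -0.0012] z [ 0.0012 -0.0012 -1.    ] F [-4.7 -1.8 19. ] gap 0.0228 j [ 0.29  0.36 -0.37  0.   -0.84 -1.86]
```

View pics/s4.png

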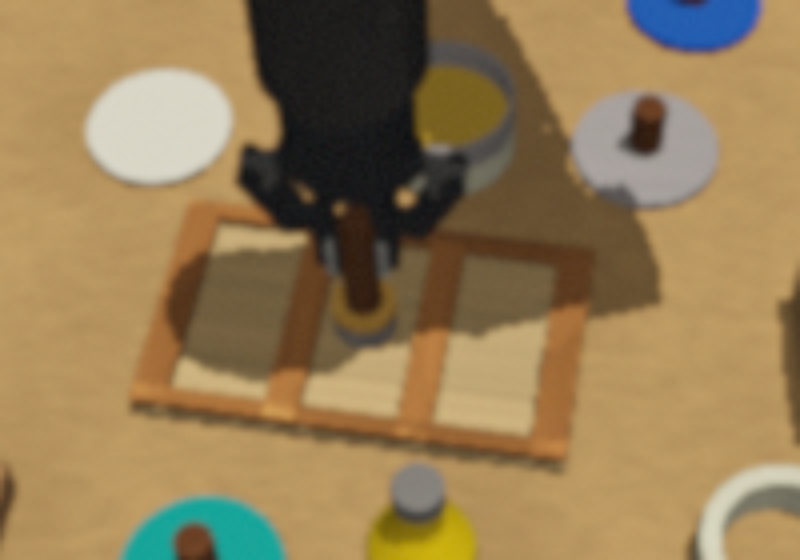

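```bash
python3 -m crank '[0.1,0,0,-15,0,0,0, 0.1,1,-12,-30,0,0,0, 0.1,4,-45,-30,0,0,0, 0.1,7,-75,-30,0,0,0, 0.1,7,-82,-18,0,0,0, 0.1,7,-82,-6,0,0,0, 0.1,7,-82,-2,0,0,0, 0.1,7,-82,-1,0,0,0, 0.1,7,-82,-0.2,0,0,0]'
```

```text
time_s: 7.3
tcp_pos: [0.5806, -0.1053, 0.0797]
ee_rot: [-0.001, 1.0, -0.001, 0.0]
contact_force: [-4.6, -1.2, 15.1]
finger_gap: 0.0226
```

Run:
```python
from h import *
pose()
c=cam("scene"); cv2.imwrite("pics/s5.png",cv2.resize(c["pixels"][190:330,200:400],(800,560)))
```

```text
t 7.3 tcp [ 0.5806 -0.1053  0.0797] yaxis [-0.0024  1.     -0.0014] z [ 6.0e-04 -1.4e-03 -1.0e+00] F [-4.6 -1.2 15.1] gap 0.0226 j [ 0.15  0.36 -0.37  0.   -0.84 -1.72]
```

View pics/s5.png

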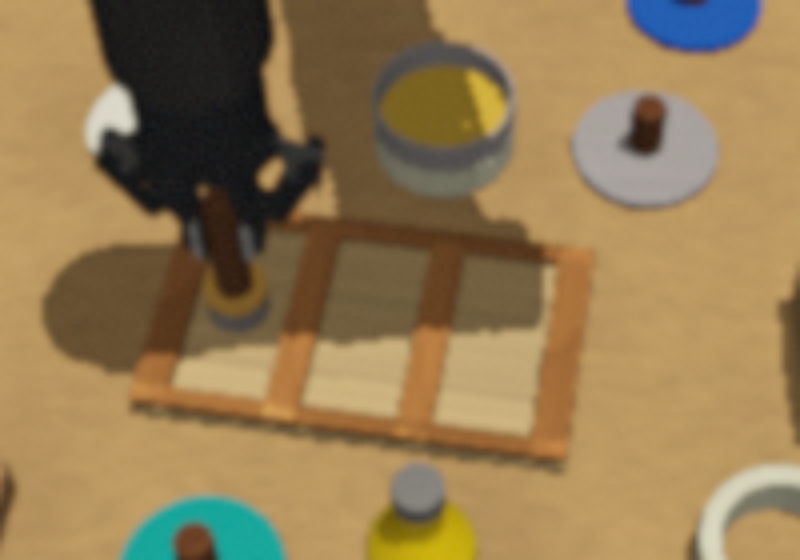

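```bash
python3 -m crank '[0.1,0,0,-15,0,0,0, 0.1,10,-5,-32,0,0,0, 0.1,42,-22,-35,0,0,0, 0.1,80,-42,-35,0,0,0, 0.1,116,-60,-35,0,0,0, 0.1,144,-75,-35,0,0,0, 0.1,152,-79,-25,0,0,0, 0.1,152,-79,-8,0,0,0, 0.1,152,-79,0,0,0,0, 0.1,152,-79,3,0,0,0, 0.1,152,-79,4,0,0,0, 0.1,152,-79,4,0,0,0]'
```

```text
time_s: 8.35
tcp_pos: [0.4281, -0.184, 0.0748]
ee_rot: [-0.001, 1.0, -0.0, -0.001]
contact_force: [-4.7, 1.4, 9.2]
finger_gap: 0.0225
```

Run:
```python
from h import *
pose()
c=cam("scene"); cv2.imwrite("pics/s6.png",cv2.resize(c["pixels"][150:290,150:350],(800,560)))
```

```text
t 8.35 tcp [ 0.4281 -0.184   0.0748] yaxis [-2.3e-03  1.0e+00 -5.0e-04] z [-1.8e-03 -5.0e-04 -1.0e+00] F [-4.7  1.4  9.2] gap 0.0225 j [ 0.02  0.19 -0.64  0.   -0.74 -1.59]
```

View pics/s6.png

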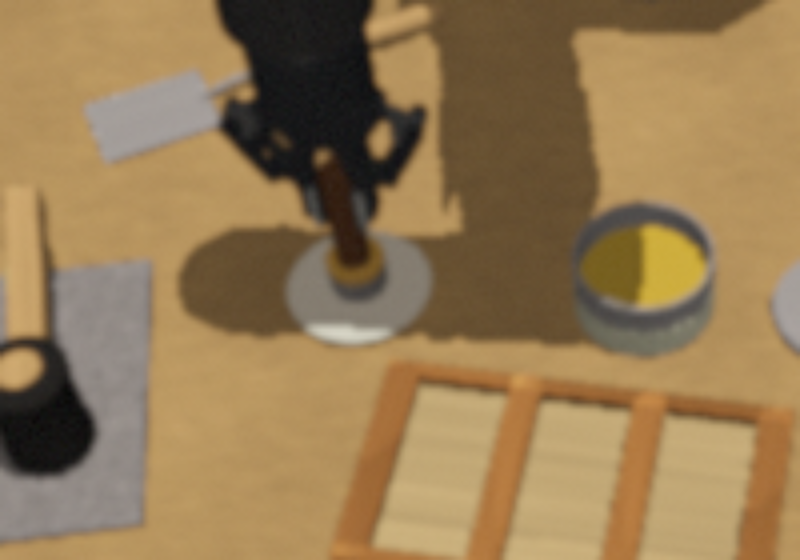

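```bash
python3 -m crank '[0.1,0,0,-1,0,0,0, 0.45,0,0,-1,0,0,0, 0.7,0,0,-1,0,0,0, 0.9,0,0,-1,0,0,0, 0.9,0,0,-8,0,0,0, 0.9,0,0,-35,0,0,0, 0.9,0,0,-75,0,0,0, 0.9,0,0,-110,0,0,0, 1,0,25,-140,0,0,0, 1,0,65,-150,0,0,0, 1,0,105,-150,0,0,0, 1,10,145,-150,0,0,0, 1,15,180,-150,0,0,0, 1,20,220,-150,0,0,0, 1,25,260,-150,0,0,0, 1,30,295,-150,0,0,0, 1,30,310,-150,0,0,0, 1,30,310,-150,0,0,0]' 60
python3 - <<'E'
from h import *
pose()
c=cam("wrist"); cv2.imwrite("pics/w7.png",c["pixels"])
c=cam("scene"); cv2.imwrite("pics/s7.png",c["pixels"])
E
```

```text
time_s: 9.9
tcp_pos: [0.3978, 0.1286, 0.2249]
ee_rot: [-0.002, 1.0, 0.0, 0.001]
contact_force: [0.9, 0.5, 0.3]
finger_gap: 0.0853
t 9.9 tcp [0.3978 0.1286 0.2249] yaxis [-4.5e-03  1.0e+00  8.0e-04] z [ 1.e-03  8.e-04 -1.e+00] F [0.9 0.5 0.3] gap 0.0853 j [ 0.79 -0.08 -0.53  0.   -1.12 -2.36]
```

View pics/w7.png

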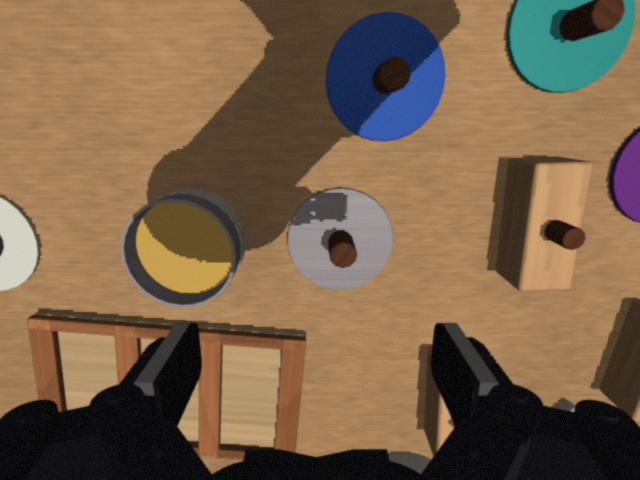

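View pics/s7.png

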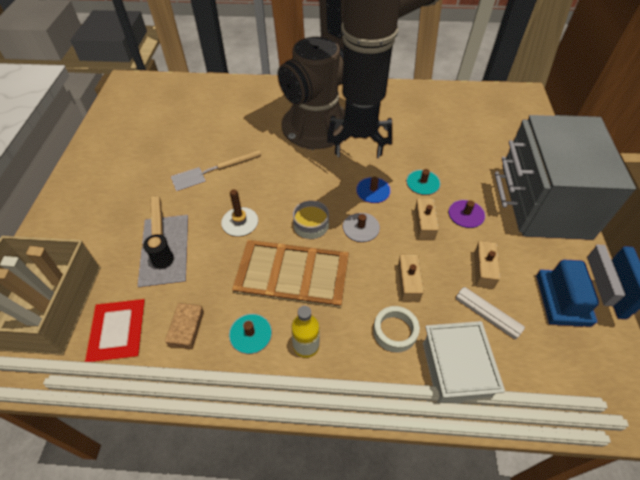

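Dauber stands on the saucer. Cover disc at (340.5,239), tin rim at (183,249).

Run:
```python
from h import *
s=state(); c=cam("wrist"); i=c["pixels"]
for n,p,z in (("cover",(340.5,238.7),.008),("knobtop",(343,254),.05),("rim",(182.5,249.5),.052),("bR",(32,322),.022),("bL",(303,340),.022),("blk1 near edge",(540,163),.05),("",(586,164),.05),("",(522,290),.05),("",(575,289),.05)): print(n,ray(c,*p,z).round(4))
sub=i[180:320,110:400]; cv2.imwrite("pics/w7c.png",cv2.resize(sub,(800,386)))
```

```text
cover [0.4239 0.1485 0.008 ]
knobtop [0.425  0.1481 0.05  ]
rim [0.4207 0.0156 0.052 ]
bR [ 0.5036 -0.1463  0.022 ]
bL [0.5226 0.1132 0.022 ]
blk1 near edge [0.3502 0.2993 0.05  ]
 [0.3509 0.3352 0.05  ]
 [0.4572 0.3024 0.05  ]
 [0.4562 0.3477 0.05  ]
```

View pics/w7c.png

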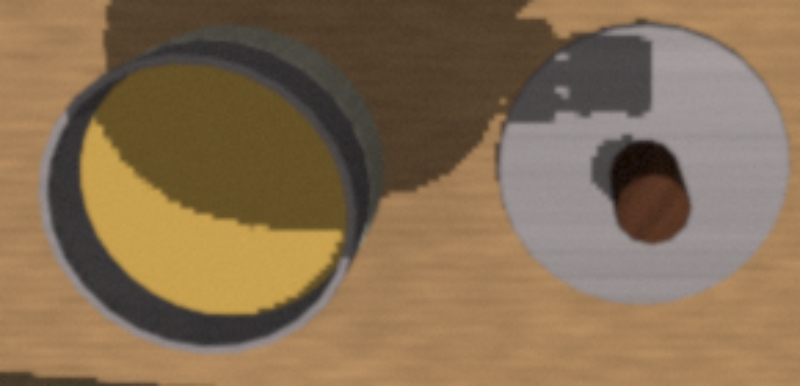

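```bash
python3 -m crank '[0.7,-14,10,30,0,0,0, 0.7,-28,20,70,0,0,0, 0.7,-28,20,110,0,0,0, 0.7,-28,20,150,0,0,0, 0.7,-28,20,185,0,0,0, 0.7,-28,20,203,0,0,0, 0.7,-28,20,209,0,0,0, 0.3,-28,20,209,0,0,0, 0.1,-28,20,209,0,0,0, 0.1,-28,20,209,0,0,0, 0.1,-28,20,209,0,0,0, 0.1,-28,20,209,0,0,0]' 50; python3 -c "
from h import *
pose()"
```

```text
time_s: 11.05
tcp_pos: [0.427, 0.1464, 0.0168]
ee_rot: [-0.001, 1.0, 0.001, 0.001]
contact_force: [1.2, -1.6, 7.6]
finger_gap: 0.0225
t 11.05 tcp [0.427  0.1464 0.0168] yaxis [-0.0013  1.      0.0021] z [ 0.0028  0.0021 -1.    ] F [ 1.2 -1.6  7.6] gap 0.0225 j [ 0.77  0.26 -0.74  0.   -0.57 -2.34]
```

```bash
python3 -m crank '[0.1,0,0,-12,0,0,0, 0.1,0,0,-40,0,0,0, 0.1,0,-10,-75,0,0,0, 0.1,0,-40,-85,0,0,0, 0.1,0,-78,-85,0,0,0, 0.1,1,-110,-85,0,0,0, 0.1,1,-128,-85,0,0,0, 0.1,1,-134,-85,0,0,0, 0.1,1,-134,-85,0,0,0, 0.1,1,-134,-85,0,0,0]'
python3 - <<'E'
from h import *
pose()
c=cam("wrist"); cv2.imwrite("pics/w8.png",c["pixels"])
c=cam("scene"); cv2.imwrite("pics/s8.png",cv2.resize(c["pixels"][170:270,250:410],(800,500)))
E
```

```text
time_s: 11.88
tcp_pos: [0.4252, 0.0119, 0.1007]
ee_rot: [0.0, 1.0, 0.0, 0.001]
contact_force: [-0.9, -0.2, -0.8]
finger_gap: 0.0228
t 11.88 tcp [0.4252 0.0119 0.1007] yaxis [2.e-04 1.e+00 7.e-04] z [ 1.3e-03  7.0e-04 -1.0e+00] F [-0.9 -0.2 -0.8] gap 0.0228 j [ 0.5   0.08 -0.7  -0.   -0.79 -2.07]
```

View pics/w8.png

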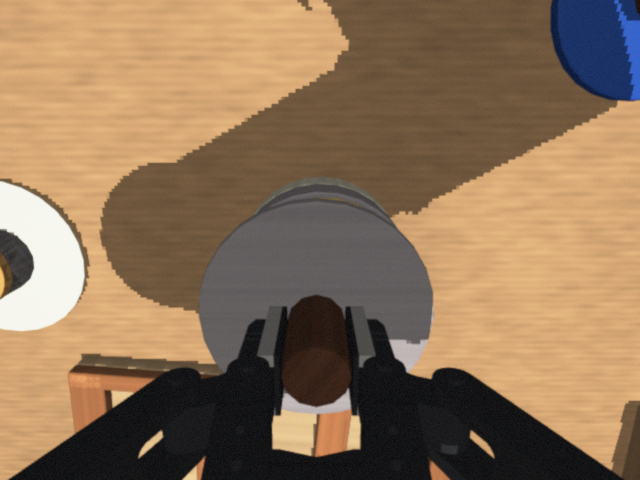

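View pics/s8.png

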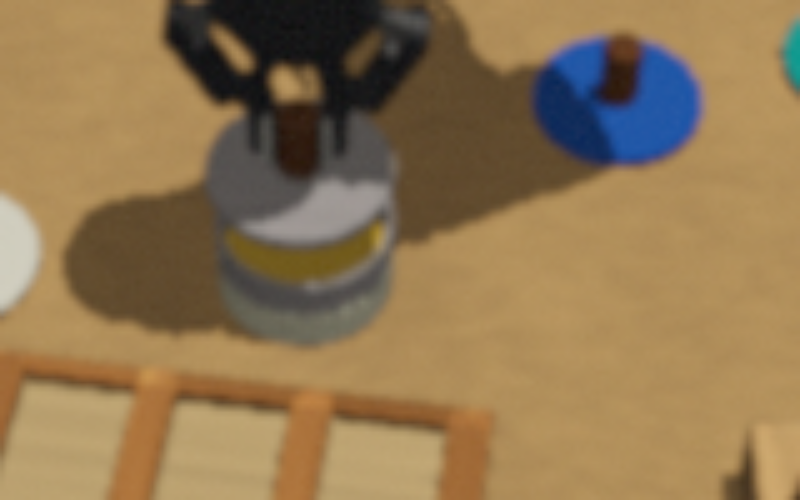

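```bash
python3 - <<'E'
from h import *
c=cam("scene"); i=c["pixels"]
f=lambda p:((proj(c,p)[0]-250)*5,(proj(c,p)[1]-170)*5)
print("cover pred",f((.4252,.0119,.088)))
for y in(.010,.013,.016): print(y,f((.425,y,.052)),f((.425,y,0)))
c=cam("wrist"); i=c["pixels"]
for x in (.420,.425,.43):
  for y in(.010,.013,.016): print(x,y,proj(c,(x-.048,y,.052)),proj(c,(x-.048,y,0)))
E
python3 - <<'E'
import cv2
cv2.imwrite("pics/w8c.png",cv2.resize(cv2.imread("pics/w8.png")[165:235,235:415],(800,311)))
E
```

```text
cover pred (np.float64(298.54906426278745), np.float64(164.08149098919523))
0.01 (np.float64(296.1285135358338), np.float64(208.17168755535405)) (np.float64(297.735533082666), np.float64(268.88989876157314))
0.013 (np.float64(301.72239741821414), np.float64(208.4448950742049)) (np.float64(303.1429537397588), np.float64(269.1623647094194))
0.016 (np.float64(307.31787818809664), np.float64(208.71818058567783)) (np.float64(308.5518665309854), np.float64(269.434905842047))
0.42 0.01 (np.float64(312.1812559383429), np.float64(176.13411708447734)) (np.float64(312.8661615326955), np.float64(164.68837268224422))
0.42 0.013 (np.float64(318.5541521035311), np.float64(176.14248765630353)) (np.float64(317.91169443147714), np.float64(164.6951888240177))
0.42 0.016 (np.float64(324.92678243932846), np.float64(176.15085787897226)) (np.float64(322.9570607029209), np.float64(164.70200474068994))
0.425 0.01 (np.float64(312.19576908882914), np.float64(186.75540686747485)) (np.float64(312.8733102928897), np.float64(173.18437520599878))
0.425 0.013 (np.float64(318.5175009163752), np.float64(186.76349049078704)) (np.float64(317.8867188243629), np.float64(173.19100855211218))
0.425 0.016 (np.float64(324.83897116572405), np.float64(186.7715737796181)) (np.float64(322.89996284351935), np.float64(173.19764168055588))
0.43 0.01 (np.float64(312.210051056359), np.float64(197.20750794298795)) (np.float64(312.8803685970734), np.float64(181.57287454432458))
0.43 0.013 (np.float64(318.481433541528), np.float64(197.21531266106075)) (np.float64(317.86205923805267), np.float64(181.57932916042347))
0.43 0.016 (np.float64(324.75255859852433), np.float64(197.22311705876487)) (np.float64(322.8435874417209), np.float64(181.58578356605756))
```

View pics/w8c.png

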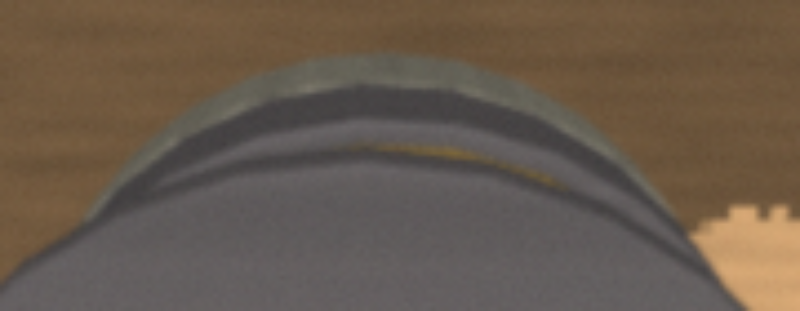

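```bash
python3 -m crank '[0.1,0,2.5,8,0,0,0, 0.1,0,2.5,20,0,0,0, 0.1,0,2.5,27,0,0,0, 0.1,0,2.5,30,0,0,0, 0.1,0,2.5,31.5,0,0,0, 0.1,0,2.5,32.5,0,0,0]'
```

```text
time_s: 12.58
tcp_pos: [0.4241, 0.0142, 0.0687]
ee_rot: [-0.001, 1.0, -0.001, -0.001]
contact_force: [-19.5, 4.5, 44.1]
finger_gap: 0.0224
```

```bash
python3 -m crank '[0.1,0,0,-1.2,0,0,0, 0.3,0,0,-1.2,0,0,0, 0.6,0,0,-1.2,0,0,0, 0.8,0,0,-1.5,0,0,0, 0.9,0,0,-10,0,0,0, 0.9,0,0,-40,0,0,0, 0.9,0,0,-80,0,0,0, 1,0,0,-120,0,0,0, 1,10,0,-160,0,0,0, 1,20,0,-165,0,0,0, 1,20,0,-165,0,0,0]'
python3 - <<'E'
from h import *
pose()
c=cam("wrist"); cv2.imwrite("pics/w9.png",c["pixels"])
c=cam("scene"); cv2.imwrite("pics/s9.png",cv2.resize(c["pixels"][170:270,250:410],(800,500)))
E
```

```text
time_s: 13.5
tcp_pos: [0.4052, 0.0146, 0.2362]
ee_rot: [-0.0, 1.0, 0.002, 0.003]
contact_force: [-0.5, -0.4, 0.0]
finger_gap: 0.0855
t 13.5 tcp [0.4052 0.0146 0.2362] yaxis [-9.0e-04  1.0e+00  3.1e-03] z [ 0.0059  0.0032 -1.    ] F [-0.5 -0.4  0. ] gap 0.0855 j [ 0.53 -0.12 -0.53  0.   -1.15 -2.1 ]
```

View pics/w9.png

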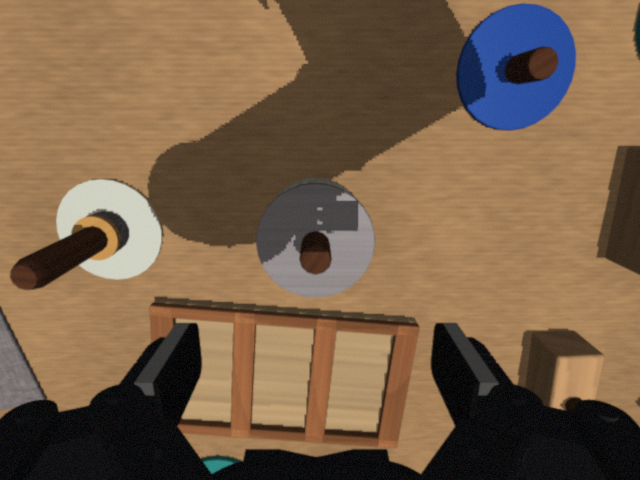

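View pics/s9.png

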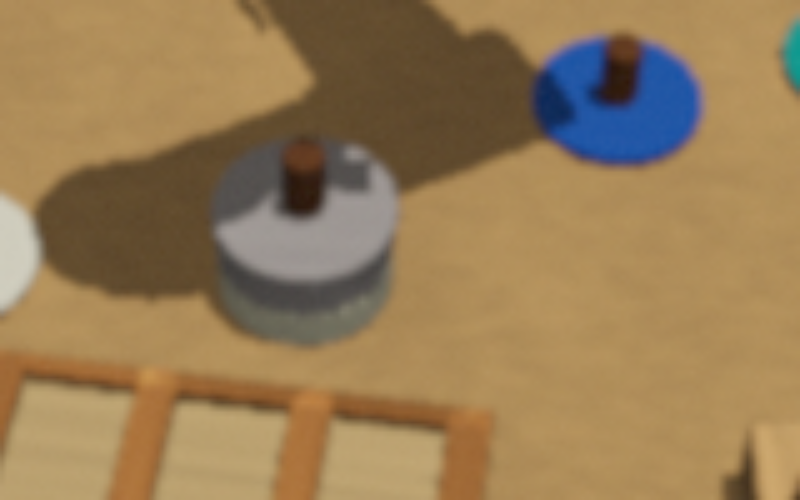

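Cover lies flat on the tin. Now measure the board and the blocks.

```bash
python3 - <<'E'
from h import *
c=cam("wrist"); i=c["pixels"]
cv2.imwrite("pics/w9c.png",cv2.resize(i[290:455,140:430],(800,455)))
E
python3 top.py | grep -E "block|board"
```

```text
block [array([0.414, 0.326, 0.05 ]), array([0.044, 0.113]), np.float64(2.871)] (200.5, 282.0)
block [array([0.492, 0.447, 0.05 ]), array([0.137, 0.258]), np.float64(20.884)] (155.76956176757812, 251.73562622070312)
block [array([0.539, 0.28 , 0.05 ]), array([0.125, 0.269]), np.float64(2.229)] (220.5, 235.0)
block [array([0.691, 0.407, 0.05 ]), array([0.043, 0.108]), np.float64(52.334)] (175.54879760742188, 176.93902587890625)Traceback (most recent call last):
  File "top.py", line 19, in <module>
    ell("cover",[0,0,100],[180,40,255],(245,255,295,302),.008)
    ~~~^^^^^^^^^^^^^^^^^^^^^^^^^^^^^^^^^^^^^^^^^^^^^^^^^^^^^^^
  File "top.py", line 17, in ell
    k=max(cnts(m,50),key=cv2.contourArea); hull=cv2.convexHull(k); e=cv2.fitEllipse(hull)
ValueError: max() iterable argument is empty
```

View pics/w9c.png

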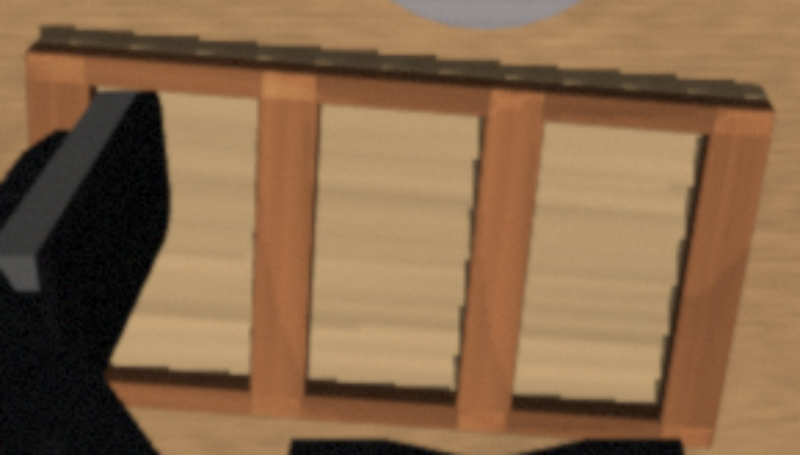

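Run:
```python
from h import *
c=cam("wrist"); t=cam("top"); cv2.imwrite("pics/t9.png",t["pixels"])
g=lambda u,v: ray(c,140+u/2.7586,290+v/2.7586,.022)
L=[g(543,123),g(708,134),g(662,417),g(511,408)]
M=[g(319,103),g(482,117),g(458,400),g(305,392)]
for P in (L,M):
    P=np.array(P); print(P.mean(0).round(4), [round(float(np.linalg.norm(P[a]-P[b])),4) for a,b in((0,1),(1,2),(2,3),(3,0))], [np.degrees(np.arctan2(*(P[b]-P[a])[[1,0]])).round(2) for a,b in ((0,3),(1,2))],(P[1]-P[0])[:2].round(4))
print("outer", g(28,52),g(773,108),g(712,445))
```

```text
[0.593  0.0586 0.022 ] [0.0596, 0.1266, 0.0598, 0.1267] [np.float64(-4.77), np.float64(-4.7)] [0.0044 0.0595]
[ 0.5853 -0.0221  0.022 ] [0.0584, 0.1252, 0.06, 0.1271] [np.float64(-5.06), np.float64(-4.34)] [0.0056 0.0581]
outer [ 0.49965565 -0.14721169  0.022     ] [0.52158906 0.11610529 0.022     ] [0.67211504 0.1037708  0.022     ]
```

View pics/t9.png

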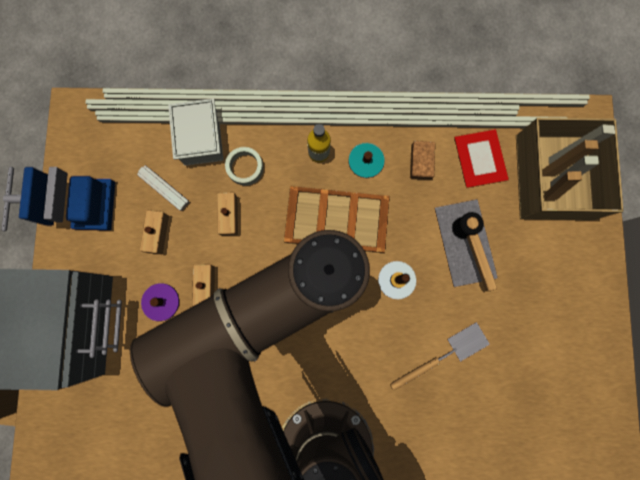

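```bash
python3 -m crank '[1,-20,34,0,0,0,0, 1,-150,256,0,0,0,0, 1,-150,256,0,0,0,0, 1,-150,256,0,0,0,0, 1,-150,256,0,0,0,0, 1,-150,256,0,0,0,0, 1,-150,256,0,0,0,0, 1,-150,256,0,0,0,0, 1,-150,256,0,0,0,0, 1,-150,256,0,0,0,0]' 50
python3 - <<'E'
from h import *
pose()
c=cam("wrist"); cv2.imwrite("pics/w10.png",c["pixels"])
c=cam("top"); cv2.imwrite("pics/t10.png",c["pixels"])
E
```

```text
time_s: 14.63
tcp_pos: [0.5544, 0.2703, 0.2304]
ee_rot: [-0.001, 1.0, -0.001, -0.001]
contact_force: [0.1, 0.0, 1.0]
finger_gap: 0.0849
t 14.63 tcp [0.5544 0.2703 0.2304] yaxis [-0.0012  1.     -0.0026] z [-0.0029 -0.0026 -1.    ] F [0.1 0.  1. ] gap 0.0849 j [ 0.77  0.27 -0.12 -0.   -1.19 -2.34]
```

View pics/w10.png

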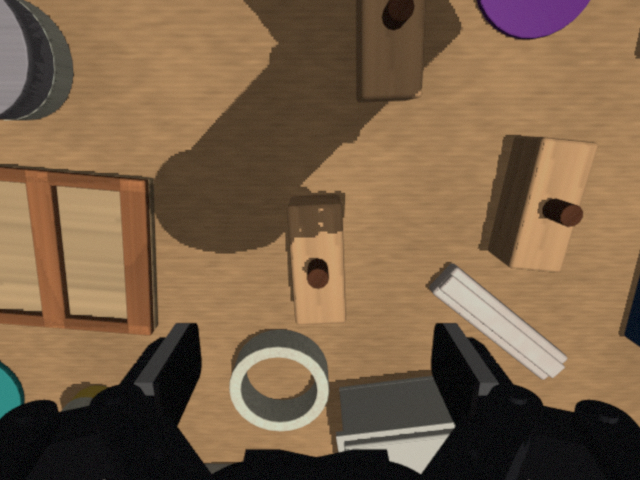

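Run:
```python
import cv2
i=cv2.imread("pics/w10.png")
cv2.imwrite("pics/w10c.png",cv2.resize(i[185:335,260:380],(480,600),interpolation=cv2.INTER_NEAREST))
```

```text
(no output)
```

View pics/w10c.png

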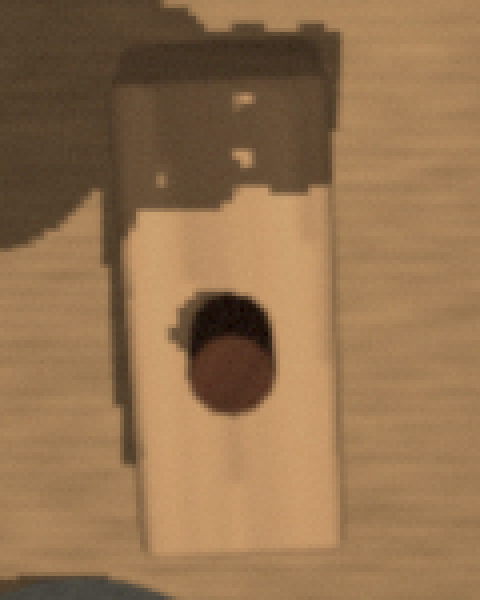

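```bash
cat > blk.py <<'E'
from h import *
def blk(c,P,peg=None,z=.05):
    s=state(); Q=np.array([ray(c,u,v,z) for u,v in P]) # nearL nearR farL farR
    print("corners",Q[:,:2].round(4).tolist()); m=Q.mean(0); d=(Q[2]+Q[3]-Q[0]-Q[1])/2; w=(Q[1]+Q[3]-Q[0]-Q[2])/2
    yaw=np.arctan2(d[1],d[0]); Rm=R.from_quat(s["ee_rot"]).as_matrix()
    ty=np.arctan2(-Rm[0,1],Rm[1,1])  # current yaw of jaw axis vs world y
    print("centre",m.round(4),"len",np.linalg.norm(d).round(4),np.linalg.norm(w).round(4),"yaw deg",np.degrees(yaw).round(2),"rz",round(-(yaw-ty),4))
    if peg: print("pegtop",ray(c,*peg,z+.026).round(4))
    print("shift to centre",(Rm.T@(np.array([m[0],m[1],s["tcp_pos"][2]])-s["tcp_pos"])*1000).round(1))
E
python3 - <<'E'
from blk import *
c=cam("wrist"); g=lambda u,v:(260+u/4,185+v/4)
blk(c,[g(117,85),g(331,80),g(148,553),g(338,547)],g(231,374))
blk(c,[(540,137),(594,143),(514,266),(559,270)],(570,213))
E
```

```text
corners [[0.5427, 0.2467], [0.5416, 0.2906], [0.6498, 0.2515], [0.6483, 0.2943]]
centre [0.5956 0.2707 0.05  ] len 0.107 0.0434 yaw deg 2.3 rz -0.04
pegtop [0.596 0.27  0.076]
shift to centre [-41.3   1.4  -0. ]
corners [[0.4879, 0.4432], [0.4924, 0.4862], [0.5948, 0.439], [0.5985, 0.4784]]
centre [0.5434 0.4617 0.05  ] len 0.1067 0.0414 yaw deg -3.23 rz 0.0566
pegtop [0.5426 0.4613 0.076 ]
shift to centre [ 1.080e+01  1.924e+02 -1.000e-01]
```

```bash
python3 -m crank '[1,-20,0,20,0,0,-0.04, 1,-42,0.5,60,0,0,-0.04, 1,-42,0.5,100,0,0,-0.04, 1,-42,0.5,140,0,0,-0.04, 1,-42,0.5,180,0,0,-0.04, 1,-42,0.5,203,0,0,-0.04, 1,-42,0.5,210,0,0,-0.04, 0.6,-42,0.5,210,0,0,-0.04, 0.3,-42,0.5,210,0,0,-0.04, 0.3,-42,0.5,210,0,0,-0.04, 0.3,-42,0.5,210,0,0,-0.04]' 50; python3 -c "
from h import *
pose()"
```

```text
time_s: 15.7
tcp_pos: [0.5982, 0.2719, 0.0257]
ee_rot: [-0.021, 1.0, 0.001, 0.002]
contact_force: [0.0, 1.4, -0.8]
finger_gap: 0.0451
t 15.7 tcp [0.5982 0.2719 0.0257] yaxis [-0.0413  0.9991  0.0026] z [ 0.0039  0.0027 -1.    ] F [ 0.   1.4 -0.8] gap 0.0451 j [ 0.72  0.51 -0.26  0.   -0.79 -2.25]
```

```bash
python3 -m crank '[0.3,0,0,0,0,0,0]'
```

```text
time_s: 15.78
tcp_pos: [0.5982, 0.2719, 0.0256]
ee_rot: [-0.021, 1.0, 0.001, 0.002]
contact_force: [-0.3, -0.6, 7.2]
finger_gap: 0.0453
```

```bash
python3 -m crank '[0.3,0,0,-8,0,0,0, 0.3,0,0,-28,0,0,0, 0.3,2,-18,-55,0,0,0.01, 0.3,5,-52,-60,0,0,0.02, 0.3,8,-90,-60,0,0,0.04, 0.3,11,-130,-60,0,0,0.05, 0.3,15,-170,-60,0,0,0.07, 0.3,18,-210,-60,0,0,0.08, 0.3,22,-250,-60,0,0,0.1, 0.3,26,-290,-60,0,0,0.11, 0.3,29,-328,-60,0,0,0.12, 0.3,32,-356,-60,0,0,0.123, 0.3,33,-372,-60,0,0,0.123, 0.3,33,-376,-60,0,0,0.123, 0.3,33,-376,-60,0,0,0.123]'
python3 - <<'E'
from h import *
pose()
c=cam("wrist"); cv2.imwrite("pics/w11.png",c["pixels"])
c=cam("scene"); cv2.imwrite("pics/s11.png",cv2.resize(c["pixels"][190:330,200:400],(800,560)))
E
```

```text
time_s: 17.03
tcp_pos: [0.579, -0.1073, 0.0835]
ee_rot: [0.042, 0.999, 0.0, 0.0]
contact_force: [0.2, 0.5, -1.1]
finger_gap: 0.0456
t 17.03 tcp [ 0.579  -0.1073  0.0835] yaxis [8.430e-02 9.964e-01 3.000e-04] z [ 1.e-03  2.e-04 -1.e+00] F [ 0.2  0.5 -1.1] gap 0.0456 j [ 0.15  0.35 -0.37 -0.   -0.85 -1.8 ]
```

View pics/w11.png

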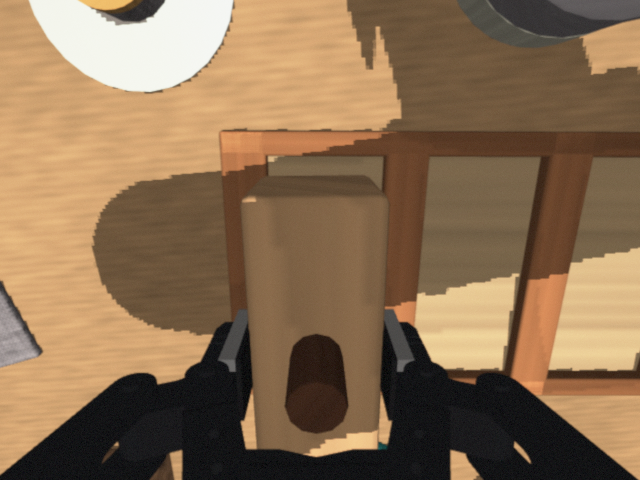

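View pics/s11.png

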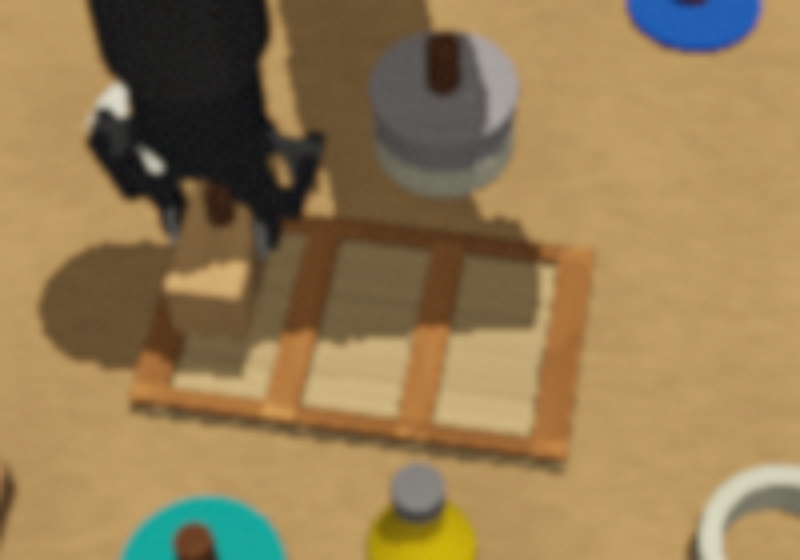

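Run:
```python
from h import *
c=cam("wrist")
a=ray(c,267,156,.022);b=ray(c,386,157,.022); print(a,b,(a+b)/2)
s=state();Rm=R.from_quat(s["ee_rot"]).as_matrix(); print("pocket centre rel TCP in tool mm",Rm.T@((a+b)/2+.065*np.array([np.cos(.082),-np.sin(.082),0])-s["tcp_pos"])*1000)
print(ray(c,220,132,.022),ray(c,245,196,.108),ray(c,386,193,.108))
print("block near-end center tool", Rm.T@((ray(c,245,198,.108)+ray(c,386,193,.108))/2-s["tcp_pos"])*1000)
```

```text
[ 0.51607785 -0.12546653  0.022     ] [ 0.52144048 -0.06675781  0.022     ] [ 0.51875916 -0.09611217  0.022     ]
pocket centre rel TCP in tool mm [-3.8907467   4.19652436 61.05325852]
[ 0.50285442 -0.14687721  0.022     ] [ 0.52082394 -0.12254904  0.108     ] [ 0.52336985 -0.08124337  0.108     ]
block near-end center tool [ 56.96120535  -1.25958837 -24.98645698]
```

```bash
python3 -m crank '[0.3,-3,3,5,0,0,0, 0.3,-4,4,15,0,0,0, 0.3,-4,4,30,0,0,0, 0.3,-4,4,40,0,0,0, 0.3,-4,4,44,0,0,0, 0.3,-4,4,45.5,0,0,0]'
python3 - <<'E'
from h import *
pose()
c=cam("scene"); cv2.imwrite("pics/s12.png",cv2.resize(c["pixels"][190:330,200:400],(800,560)))
c=cam("wrist"); cv2.imwrite("pics/w12.png",c["pixels"])
E
```

```text
time_s: 17.68
tcp_pos: [0.5822, -0.1018, 0.0374]
ee_rot: [0.04, 0.999, -0.0, -0.002]
contact_force: [-14.0, 6.5, 28.8]
finger_gap: 0.0452
t 17.68 tcp [ 0.5822 -0.1018  0.0374] yaxis [ 8.050e-02  9.968e-01 -7.000e-04] z [-3.e-03 -5.e-04 -1.e+00] F [-14.    6.5  28.8] gap 0.0452 j [ 0.16  0.42 -0.4   0.   -0.76 -1.81]
```

View pics/s12.png

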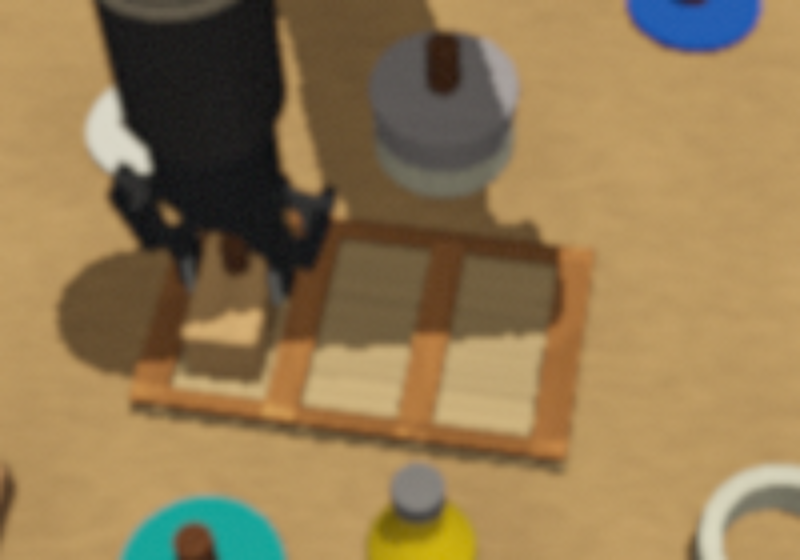

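View pics/w12.png

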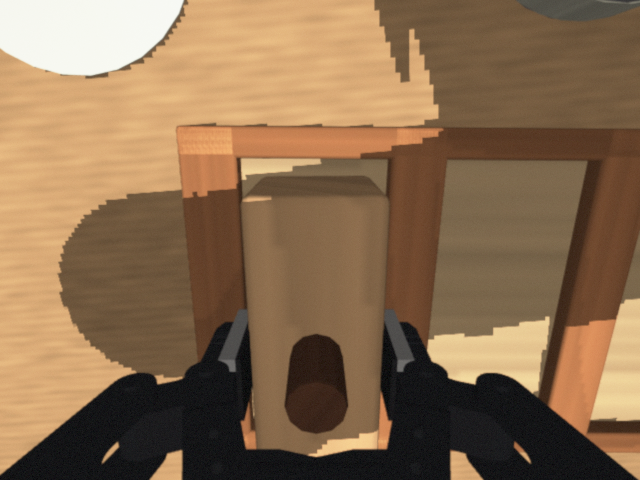

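```bash
python3 -m crank '[0.3,0,0,-1.5,0,0,0, 0.5,0,0,-1.5,0,0,0, 0.75,0,0,-1.5,0,0,0, 0.75,0,0,-10,0,0,0, 0.75,0,0,-40,0,0,0, 0.75,0,0,-80,0,0,0, 1,5,30,-115,0,0,0, 1,122,554,-197,0,0,-0.026, 1,122,554,-197,0,0,-0.026, 1,122,554,-197,0,0,-0.026, 1,122,554,-197,0,0,-0.026, 1,122,554,-197,0,0,-0.026, 1,122,554,-197,0,0,-0.026, 1,122,554,-197,0,0,-0.026, 1,122,554,-197,0,0,-0.026, 1,122,554,-197,0,0,-0.026, 1,122,554,-197,0,0,-0.026, 1,122,554,-197,0,0,-0.026, 1,122,554,-197,0,0,-0.026, 1,122,554,-197,0,0,-0.026]'
python3 -m crank '[1,0,0,0,0,0,0, 1,0,0,0,0,0,0]'
python3 - <<'E'
from h import *
pose()
c=cam("wrist"); cv2.imwrite("pics/w13.png",c["pixels"])
c=cam("top"); cv2.imwrite("pics/t13.png",c["pixels"])
E
```

```text
time_s: 19.45
tcp_pos: [0.5074, 0.4567, 0.2346]
ee_rot: [0.028, 1.0, 0.0, 0.0]
contact_force: [1.6, 0.6, 0.2]
finger_gap: 0.0853
time_s: 19.62
tcp_pos: [0.5072, 0.457, 0.2333]
ee_rot: [0.027, 1.0, -0.0, 0.0]
contact_force: [0.2, 0.0, -0.6]
finger_gap: 0.0856
t 19.62 tcp [0.5072 0.457  0.2333] yaxis [ 0.0533  0.9986 -0.    ] z [ 1.e-04 -0.e+00 -1.e+00] F [ 0.2  0.  -0.6] gap 0.0856 j [ 1.02  0.37  0.03  0.   -1.23 -2.64]
```

View pics/w13.png

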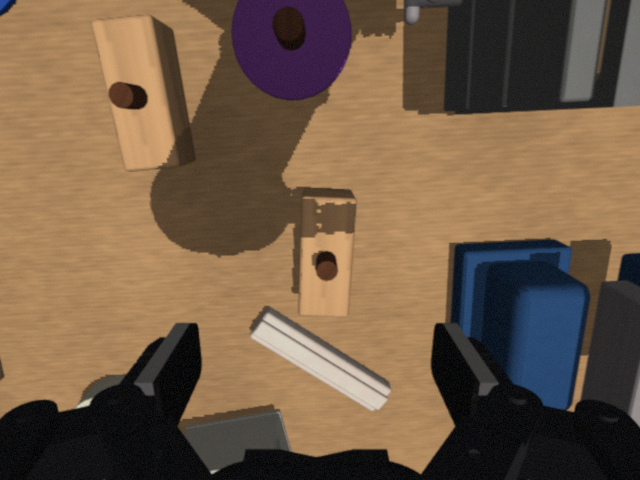

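View pics/t13.png

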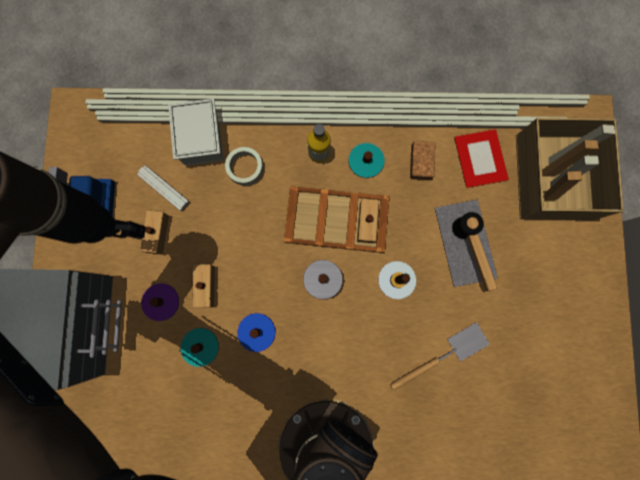

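Run:
```python
import cv2
i=cv2.imread("pics/w13.png")
cv2.imwrite("pics/w13c.png",cv2.resize(i[180:330,270:390],(480,600),interpolation=cv2.INTER_NEAREST))
```

```text
(no output)
```

View pics/w13c.png

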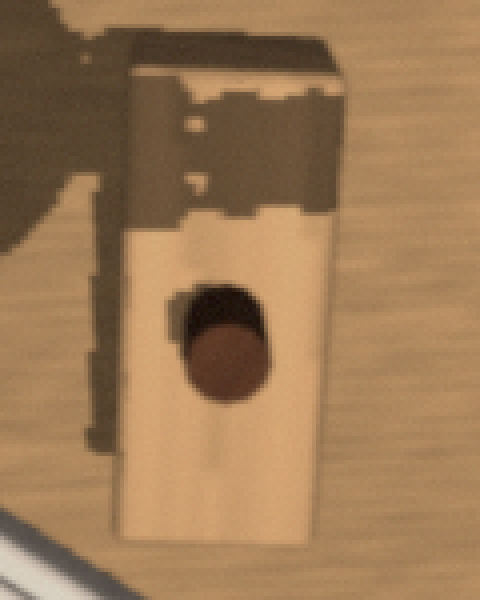

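Run:
```python
from blk import *
c=cam("wrist"); g=lambda u,v:(270+u/4,180+v/4)
blk(c,[g(131,70),g(344,78),g(117,541),g(310,543)],g(228,362))
blk(c,[(95,22),(155,18),(127,170),(175,164)],(121,96))
```

```text
corners [[0.4887, 0.444], [0.4928, 0.4875], [0.5952, 0.4338], [0.5981, 0.4771]]
centre [0.5437 0.4606 0.05  ] len 0.1064 0.0436 yaw deg -5.55 rz 0.0403
pegtop [0.5437 0.4605 0.076 ]
shift to centre [-35.3   8.7  -0. ]
corners [[0.3529, 0.3027], [0.3528, 0.3464], [0.4586, 0.3047], [0.4561, 0.3439]]
centre [0.4051 0.3244 0.05  ] len 0.1045 0.0415 yaw deg -0.13 rz -0.0544
pegtop [0.4055 0.323  0.076 ]
shift to centre [ 9.54e+01 -1.35e+02  1.00e-01]
```

```bash
python3 -m crank '[1,-20,5,20,0,0,0.04, 1,-36,8.5,60,0,0,0.04, 1,-36,8.5,100,0,0,0.04, 1,-36,8.5,140,0,0,0.04, 1,-36,8.5,180,0,0,0.04, 1,-36,8.5,204,0,0,0.04, 1,-36,8.5,212,0,0,0.04, 1,-36,8.5,212,0,0,0.04, 0.6,-36,8.5,212,0,0,0.04, 0.3,-36,8.5,212,0,0,0.04, 0.3,-36,8.5,212,0,0,0.04, 0.3,-36,8.5,212,0,0,0.04]' 50; python3 -c "
from h import *
pose()"
```

```text
time_s: 20.77
tcp_pos: [0.5454, 0.4625, 0.0242]
ee_rot: [0.048, 0.999, 0.002, 0.001]
contact_force: [-0.8, 1.3, 7.1]
finger_gap: 0.0451
t 20.77 tcp [0.5454 0.4625 0.0242] yaxis [0.0956 0.9954 0.0037] z [ 0.0029  0.0035 -1.    ] F [-0.8  1.3  7.1] gap 0.0451 j [ 0.98  0.59 -0.12  0.   -0.86 -2.64]
```

```bash
python3 -m crank '[0.3,0,0,-8,0,0,0, 0.3,0,0,-28,0,0,0, 0.3,-3,-18,-55,0,0,0, 0.3,-10,-52,-60,0,0,0, 0.3,-17,-90,-60,0,0,0, 0.3,-24,-130,-60,0,0,0, 0.3,-31,-170,-60,0,0,0, 0.3,-39,-210,-60,0,0,-0.01, 0.3,-46,-250,-60,0,0,-0.01, 0.3,-54,-290,-60,0,0,-0.01, 0.3,-61,-330,-60,0,0,-0.01, 0.3,-69,-370,-60,0,0,-0.014, 0.3,-76,-410,-60,0,0,-0.014, 0.3,-83,-445,-60,0,0,-0.014, 0.3,-87,-468,-60,0,0,-0.014, 0.3,-88.5,-478,-60,0,0,-0.014, 0.3,-88.5,-478,-60,0,0,-0.014]'
python3 - <<'E'
from h import *
pose()
c=cam("wrist"); cv2.imwrite("pics/w14.png",c["pixels"])
E
```

```text
time_s: 22.18
tcp_pos: [0.5864, -0.0253, 0.0821]
ee_rot: [0.043, 0.999, 0.0, 0.0]
contact_force: [-0.1, 0.2, -1.7]
finger_gap: 0.0451
t 22.18 tcp [ 0.5864 -0.0253  0.0821] yaxis [8.510e-02 9.964e-01 2.000e-04] z [ 4.e-04  2.e-04 -1.e+00] F [-0.1  0.2 -1.7] gap 0.0451 j [ 0.29  0.35 -0.37 -0.   -0.84 -1.95]
```

View pics/w14.png

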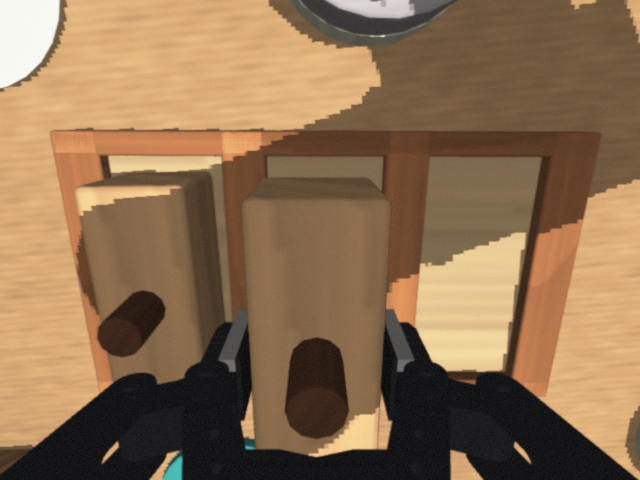

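```bash
python3 -m crank '[0.3,-2,3,5,0,0,0, 0.3,-3,4,15,0,0,0, 0.3,-3,4,30,0,0,0, 0.3,-3,4,40,0,0,0, 0.3,-3,4,43.5,0,0,0, 0.3,-3,4,44.7,0,0,0]'
python3 - <<'E'
from h import *
pose()
c=cam("wrist"); cv2.imwrite("pics/w15.png",c["pixels"])
E
```

```text
time_s: 22.73
tcp_pos: [0.5891, -0.0186, 0.0361]
ee_rot: [0.04, 0.999, -0.0, -0.001]
contact_force: [-8.3, 1.4, 15.6]
finger_gap: 0.0452
t 22.73 tcp [ 0.5891 -0.0186  0.0361] yaxis [ 8.040e-02  9.968e-01 -9.000e-04] z [-2.1e-03 -7.0e-04 -1.0e+00] F [-8.3  1.4 15.6] gap 0.0452 j [ 0.3   0.42 -0.41  0.   -0.75 -1.95]
```

View pics/w15.png

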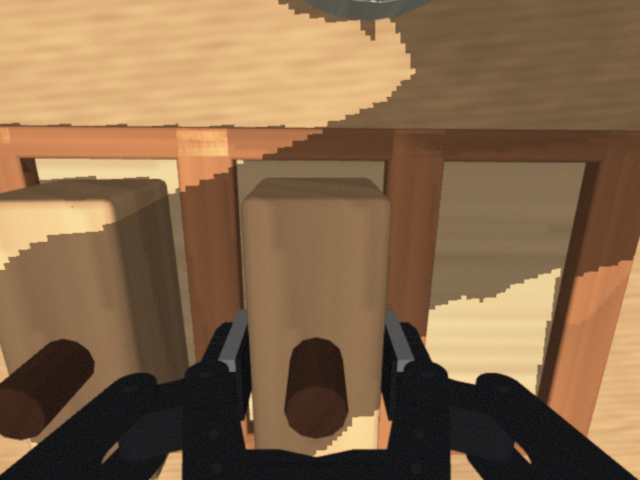

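```bash
python3 -m crank '[0.3,0,0,-1.2,0,0,0, 0.5,0,0,-1.2,0,0,0, 0.7,0,0,-1.2,0,0,0, 0.7,0,0,-10,0,0,0, 0.7,0,0,-40,0,0,0, 0.7,0,0,-80,0,0,0, 1,20,30,-115,0,0,0, 1,45,60,-140,0,0,0, 1,246,324,-197,0,0,-0.115, 1,246,324,-197,0,0,-0.115, 1,246,324,-197,0,0,-0.115, 1,246,324,-197,0,0,-0.115, 1,246,324,-197,0,0,-0.115, 1,246,324,-197,0,0,-0.115, 1,246,324,-197,0,0,-0.115, 1,246,324,-197,0,0,-0.115, 1,246,324,-197,0,0,-0.115, 1,246,324,-197,0,0,-0.115, 1,246,324,-197,0,0,-0.115]'
python3 - <<'E'
from h import *
pose()
c=cam("wrist"); i=c["pixels"];cv2.imwrite("pics/w16.png",i)
cv2.imwrite("pics/w16c.png",cv2.resize(i[180:330,260:380],(480,600),interpolation=cv2.INTER_NEAREST))
E
```

```text
time_s: 24.37
tcp_pos: [0.3708, 0.3245, 0.2345]
ee_rot: [-0.018, 1.0, 0.001, 0.0]
contact_force: [0.5, -1.0, -0.2]
finger_gap: 0.0855
t 24.37 tcp [0.3708 0.3245 0.2345] yaxis [-0.0352  0.9994  0.0011] z [ 7.0e-04  1.2e-03 -1.0e+00] F [ 0.5 -1.  -0.2] gap 0.0855 j [ 1.12  0.05 -0.37  0.   -1.14 -2.65]
```

View pics/w16.png

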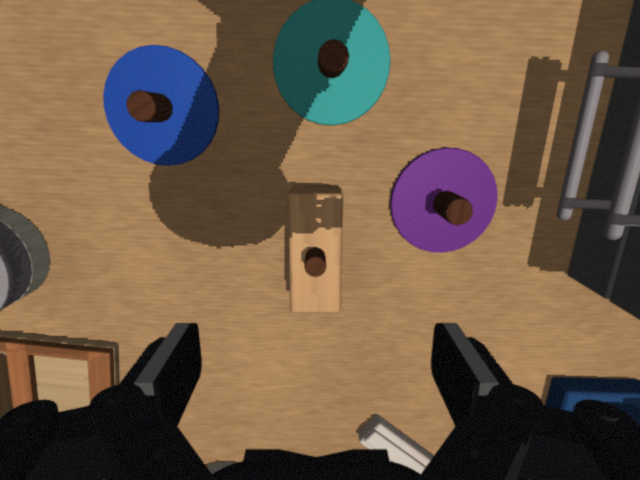

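View pics/w16c.png

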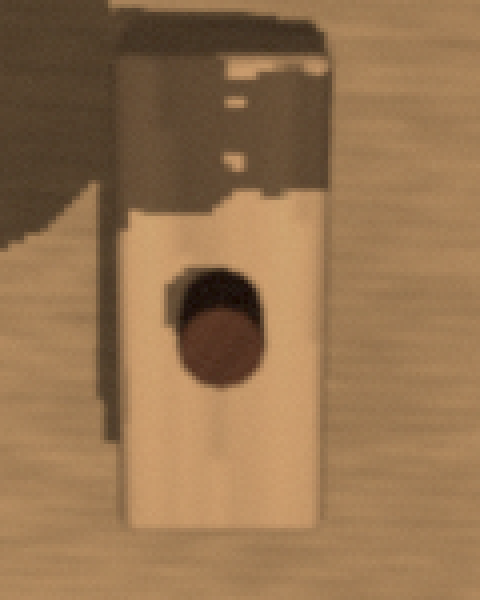

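Run:
```python
from blk import *
c=cam("wrist"); g=lambda u,v:(260+u/4,180+v/4)
blk(c,[g(117,55),g(329,54),g(124,527),g(321,527)],g(222,346))
```

```text
corners [[0.3506, 0.3006], [0.349, 0.344], [0.4574, 0.3036], [0.4559, 0.3479]]
centre [0.4032 0.324  0.05  ] len 0.1069 0.0439 yaw deg 1.85 rz 0.0004
pegtop [0.4037 0.3239 0.076 ]
shift to centre [-31.8  -0.2   0. ]
```

```bash
python3 -m crank '[1,-20,0,20,0,0,0, 1,-33,0,60,0,0,0, 1,-33,0,100,0,0,0, 1,-33,0,140,0,0,0, 1,-33,0,180,0,0,0, 1,-33,0,204,0,0,0, 1,-33,0,212,0,0,0, 0.6,-33,0,212,0,0,0, 0.3,-33,0,212,0,0,0, 0.3,-33,0,212,0,0,0, 0.3,-33,0,212,0,0,0]' 50; python3 -c "
from h import *
pose()"
```

```text
time_s: 25.38
tcp_pos: [0.4053, 0.3259, 0.0238]
ee_rot: [-0.016, 1.0, 0.001, 0.001]
contact_force: [-0.1, -0.1, -0.9]
finger_gap: 0.0451
t 25.38 tcp [0.4053 0.3259 0.0238] yaxis [-0.0329  0.9995  0.0029] z [ 0.0021  0.003  -1.    ] F [-0.1 -0.1 -0.9] gap 0.0451 j [ 1.06  0.34 -0.58  0.   -0.65 -2.59]
```

```bash
python3 -m crank '[0.3,0,0,-8,0,0,0, 0.3,0,0,-28,0,0,0, 0.3,-12,-18,-55,0,0,0.01, 0.3,-32,-48,-60,0,0,0.03, 0.3,-54,-80,-60,0,0,0.05, 0.3,-76,-114,-60,0,0,0.07, 0.3,-99,-148,-60,0,0,0.09, 0.3,-121,-182,-60,0,0,0.11, 0.3,-143,-214,-60,0,0,0.115, 0.3,-162,-242,-60,0,0,0.115, 0.3,-176,-263,-60,0,0,0.115, 0.3,-182,-272,-60,0,0,0.115, 0.3,-182,-272,-60,0,0,0.115]'
python3 - <<'E'
from h import *
pose()
c=cam("wrist"); cv2.imwrite("pics/w17.png",c["pixels"])
E
```

```text
time_s: 26.47
tcp_pos: [0.5963, 0.057, 0.0827]
ee_rot: [0.042, 0.999, 0.0, 0.001]
contact_force: [-0.5, -0.7, -1.7]
finger_gap: 0.0453
t 26.47 tcp [0.5963 0.057  0.0827] yaxis [8.490e-02 9.964e-01 5.000e-04] z [ 1.3e-03  4.0e-04 -1.0e+00] F [-0.5 -0.7 -1.7] gap 0.0453 j [ 0.42  0.37 -0.35  0.   -0.85 -2.08]
```

View pics/w17.png

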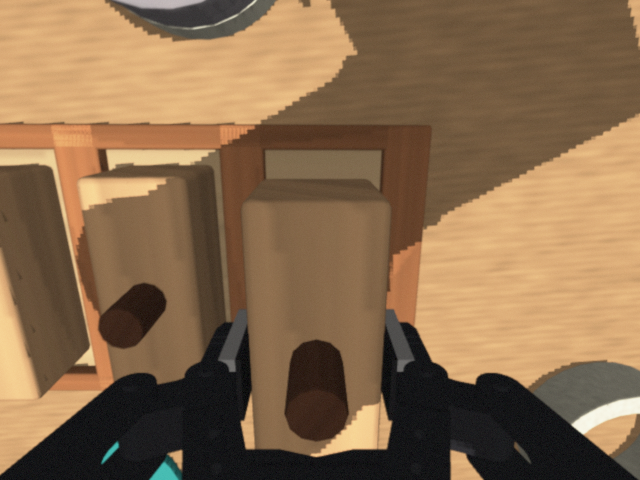

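```bash
python3 -m crank '[0.3,0,2,5,0,0,0, 0.3,0,3,15,0,0,0, 0.3,0,3,30,0,0,0, 0.3,0,3,40,0,0,0, 0.3,0,3,44,0,0,0, 0.3,0,3,45.5,0,0,0]'
python3 - <<'E'
from h import *
pose()
c=cam("wrist"); cv2.imwrite("pics/w18.png",c["pixels"])
E
```

```text
time_s: 27.02
tcp_pos: [0.5942, 0.0624, 0.0357]
ee_rot: [0.04, 0.999, -0.001, -0.001]
contact_force: [-11.5, 2.2, 19.6]
finger_gap: 0.0452
t 27.02 tcp [0.5942 0.0624 0.0357] yaxis [ 0.0806  0.9967 -0.0012] z [-0.0021 -0.0011 -1.    ] F [-11.5   2.2  19.6] gap 0.0452 j [ 0.43  0.43 -0.39  0.   -0.76 -2.08]
```

View pics/w18.png

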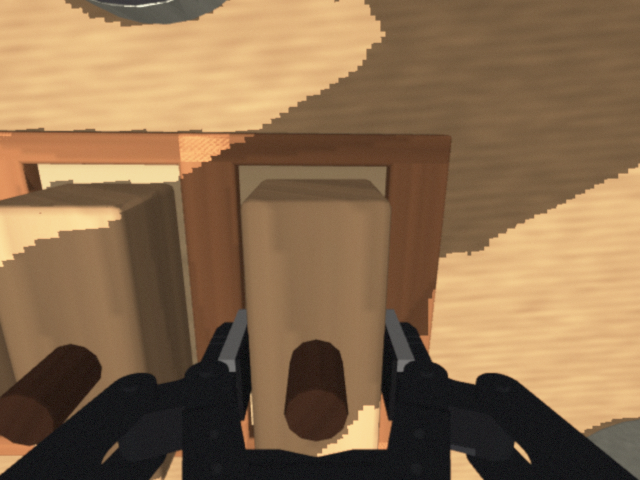

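```bash
python3 -m crank '[0.3,0,0,-1.5,0,0,0, 0.5,0,0,-1.5,0,0,0, 0.7,0,0,-1.5,0,0,0, 0.7,0,0,-10,0,0,0, 0.7,0,0,-40,0,0,0, 0.7,0,0,-80,0,0,0, 0.8,10,-5,-120,0,0,0, 0.9,25,-10,-150,0,0,0, 1,50,-30,-180,0,0,0, 1,60,-60,-195,0,0,0, 1,60,-80,-195,0,0,0, 1,60,-80,-195,0,0,0]'
python3 - <<'E'
from h import *
pose()
c=cam("wrist"); cv2.imwrite("pics/w19.png",c["pixels"])
t=cam("top"); cv2.imwrite("pics/t19.png",t["pixels"])
cv2.imwrite("pics/t19c.png",cv2.resize(t["pixels"][190:300,420:510],(491,600)))
for p,z in (((470,224),.086),((468,226),.086),((480,250),.056),((491,288),.056)): print(p,ray(t,*p,z).round(4))
E
```

```text
time_s: 28.07
tcp_pos: [0.5286, -0.0152, 0.2343]
ee_rot: [0.042, 0.999, 0.001, 0.002]
contact_force: [0.8, -0.2, 0.2]
finger_gap: 0.0854
t 28.07 tcp [ 0.5286 -0.0152  0.2343] yaxis [0.0833 0.9965 0.0016] z [ 0.0048  0.0012 -1.    ] F [ 0.8 -0.2  0.2] gap 0.0854 j [ 0.34  0.11 -0.31  0.   -1.15 -2.  ]
(470, 224) [ 0.5693 -0.3575  0.086 ]
(468, 226) [ 0.5641 -0.3523  0.086 ]
(480, 250) [ 0.5073 -0.3914  0.056 ]
(491, 288) [ 0.4104 -0.4157  0.056 ]
```

View pics/w19.png

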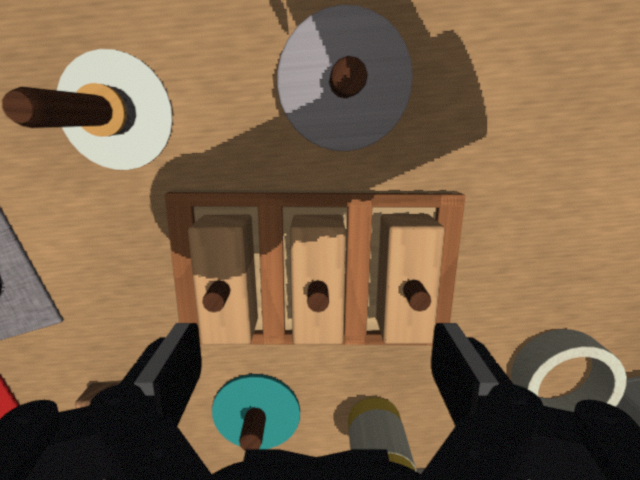

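View pics/t19c.png

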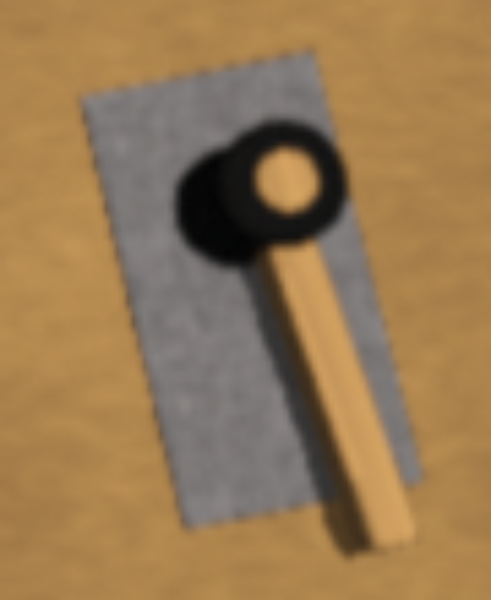

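```bash
python3 -m crank '[1,0,-30,0,0,0,-0.03, 1,-1,-361,0,0,0,-0.4, 1,-1,-361,0,0,0,-0.4, 1,-1,-361,0,0,0,-0.4, 1,-1,-361,0,0,0,-0.4, 1,-1,-361,0,0,0,-0.4, 1,-1,-361,0,0,0,-0.4, 1,-1,-361,0,0,0,-0.4, 1,-1,-361,0,0,0,-0.4, 1,-1,-361,0,0,0,-0.4, 1,-1,-361,0,0,0,-0.4, 1,-1,-361,0,0,0,-0.4]'
python3 - <<'E'
from h import *
pose()
c=cam("wrist"); cv2.imwrite("pics/w20.png",c["pixels"])
c=cam("top"); cv2.imwrite("pics/t20.png",c["pixels"][130:330,250:560])
E
```

```text
time_s: 29.17
tcp_pos: [0.5004, -0.373, 0.23]
ee_rot: [-0.157, 0.988, 0.001, -0.001]
contact_force: [0.7, 0.3, -0.9]
finger_gap: 0.0856
t 29.17 tcp [ 0.5004 -0.373   0.23  ] yaxis [-0.311   0.9504  0.0012] z [-1.7e-03  7.0e-04 -1.0e+00] F [ 0.7  0.3 -0.9] gap 0.0856 j [-0.33  0.28 -0.11 -0.   -1.19 -0.93]
```

View pics/w20.png

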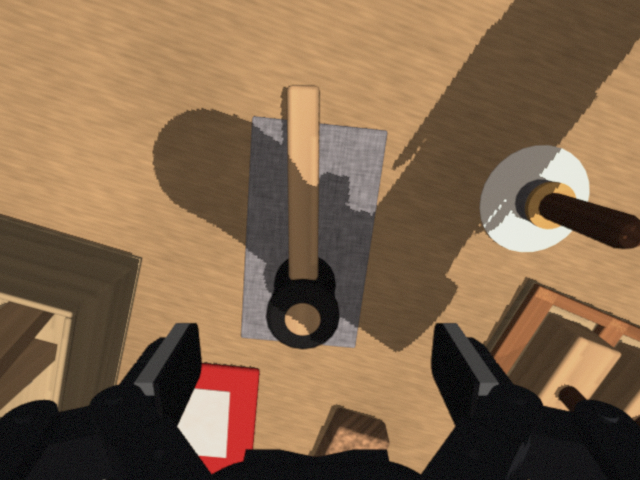

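View pics/t20.png

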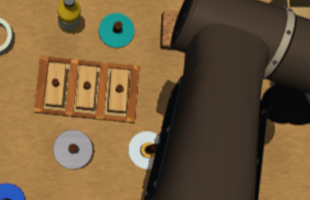

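Run:
```python
from h import *
s=state(); c=cam("wrist"); Rm=R.from_quat(s["ee_rot"]).as_matrix()
a=ray(c,303,314,.086); e=ray(c,303.7,88,.069); n=ray(c,304,270,.069)
print("head",a,"end",e,"near",n, "dist",np.linalg.norm((a-e)[:2]))
d=(n-e)[:2]; print("yaw handle",np.degrees(np.arctan2(d[1],d[0])),"tool",np.degrees(np.arctan2(-Rm[0,1],Rm[1,1])))
d=(a-e)[:2]; d/=np.linalg.norm(d); print("yaw",np.degrees(np.arctan2(d[1],d[0])))
g=a[:2]-.05*d; print("grip",g,"tool shift",(Rm.T@(np.array([*g,.037])-s["tcp_pos"])*1000).round(1))
h2=e[:2]+.175*d; print("head from end",h2)
M=[ray(c,*p,.006)[:2] for p in ((253,117),(386,131),(355,347),(243,337))]; print("mat",np.mean(M,0),np.round(M,3))
```

```text
head [ 0.5681913  -0.36098377  0.086     ] end [ 0.40822033 -0.4119413   0.069     ] near [ 0.53873228 -0.37003327  0.069     ] dist 0.16789098078097173
yaw handle 17.80207852567526 tool 18.253876332867225
yaw 17.66888035606464
grip [ 0.52054998 -0.37615955] tool shift [-17.5 -10.5 193.8]
head from end [ 0.57496496 -0.35882607]
mat [ 0.53367946 -0.36870635] [[ 0.44  -0.45 ]
 [ 0.415 -0.336]
 [ 0.627 -0.288]
 [ 0.652 -0.402]]
```

```bash
python3 -m crank '[0.8,-10,-5,20,0,0,0.009, 0.8,-20,-10,55,0,0,0.009, 0.8,-20,-10,95,0,0,0.009, 0.8,-20,-10,135,0,0,0.009, 0.8,-20,-10,170,0,0,0.009, 0.8,-20,-10,188,0,0,0.009, 0.8,-20,-10,195,0,0,0.009, 0.4,-20,-10,195,0,0,0.009, 0.15,-20,-10,195,0,0,0.009, 0.1,-20,-10,195,0,0,0.009, 0.1,-20,-10,195,0,0,0.009, 0.1,-20,-10,195,0,0,0.009]' 110
python3 - <<'E'
from h import *
pose()
c=cam("wrist"); cv2.imwrite("pics/w21.png",c["pixels"])
E
```

```text
time_s: 30.32
tcp_pos: [0.5239, -0.3764, 0.0385]
ee_rot: [-0.154, 0.988, -0.001, 0.002]
contact_force: [-1.0, 2.2, 7.7]
finger_gap: 0.0228
t 30.32 tcp [ 0.5239 -0.3764  0.0385] yaxis [-0.3044  0.9525 -0.0025] z [ 0.0036 -0.0015 -1.    ] F [-1.   2.2  7.7] gap 0.0228 j [-0.32  0.48 -0.28  0.   -0.81 -0.94]
```

View pics/w21.png

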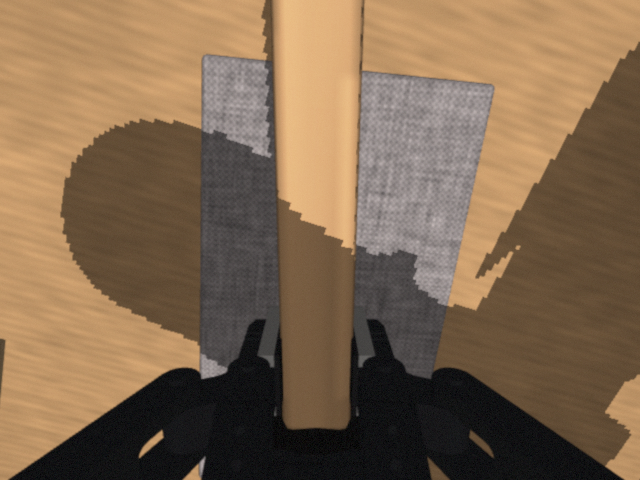

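```bash
python3 -m crank '[0.1,0,0,-6,0,0,0, 0.1,0,0,-22,0,0,0, 0.1,0,0,-50,0,0,0, 0.1,0,0,-85,0,0,0, 0.1,0,0,-110,0,0,0, 0.1,-5,14,-117,0,0,0.02, 0.1,-14,40,-117,0,0,0.05, 0.1,-25,72,-117,0,0,0.08, 0.1,-37,107,-117,0,0,0.12, 0.1,-50,143,-117,0,0,0.16, 0.1,-62,178,-117,0,0,0.2, 0.1,-74,211,-117,0,0,0.23, 0.1,-83,238,-117,0,0,0.256, 0.1,-88,253,-117,0,0,0.256, 0.1,-89.5,257,-117,0,0,0.256, 0.1,-89.5,257,-117,0,0,0.256]'
python3 - <<'E'
from h import *
pose()
c=cam("wrist"); cv2.imwrite("pics/w22.png",c["pixels"])
c=cam("scene"); cv2.imwrite("pics/s22.png",cv2.resize(c["pixels"][170:320,190:390],(800,600)))
E
```

```text
time_s: 31.7
tcp_pos: [0.5294, -0.1029, 0.1535]
ee_rot: [-0.027, 1.0, 0.0, 0.0]
contact_force: [0.4, 0.0, -4.3]
finger_gap: 0.0222
t 31.7 tcp [ 0.5294 -0.1029  0.1535] yaxis [-5.470e-02  9.985e-01  3.000e-04] z [ 2.e-04  3.e-04 -1.e+00] F [ 0.4  0.  -4.3] gap 0.0222 j [ 0.17  0.2  -0.4  -0.   -0.97 -1.69]
```

View pics/s22.png

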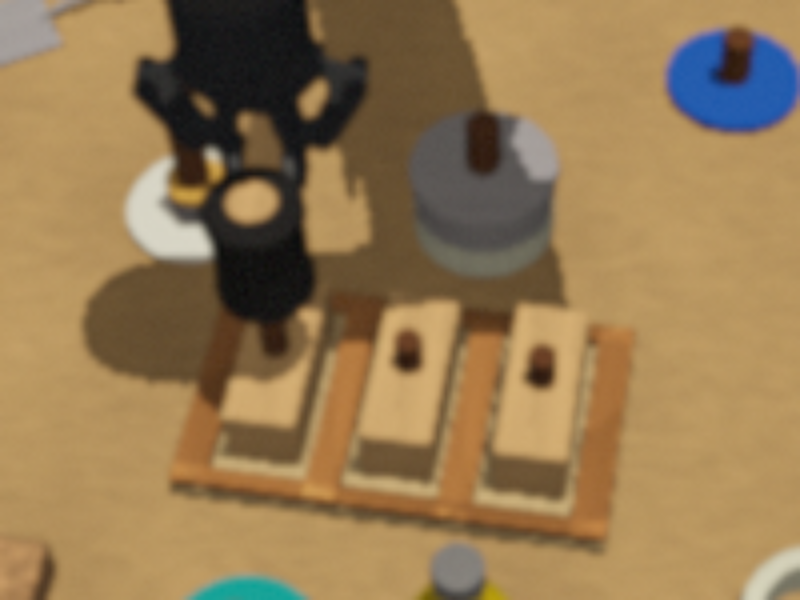

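Run:
```python
from h import *
c=cam("scene"); g=lambda u,v,z: ray(c,190+u/4,170+v/4,z).round(4)
print("pegM",g(405,341,.088),"pegL",g(541,355,.088),"pegR base",g(277,349,.064)); print("head top",g(252,203,.201),"face edge bottom",g(266,320,.121))
t=cv2.imread("pics/t19.png"); cv2.imwrite("pics/t19d.png",cv2.resize(t[180:260,280:400],(800,533)))
```

```text
pegM [ 0.5937 -0.0193  0.088 ] pegL [0.5984 0.0623 0.088 ] pegR base [ 0.5883 -0.0997  0.064 ]
head top [ 0.5844 -0.0996  0.201 ] face edge bottom [ 0.6068 -0.0974  0.121 ]
```

View pics/t19d.png

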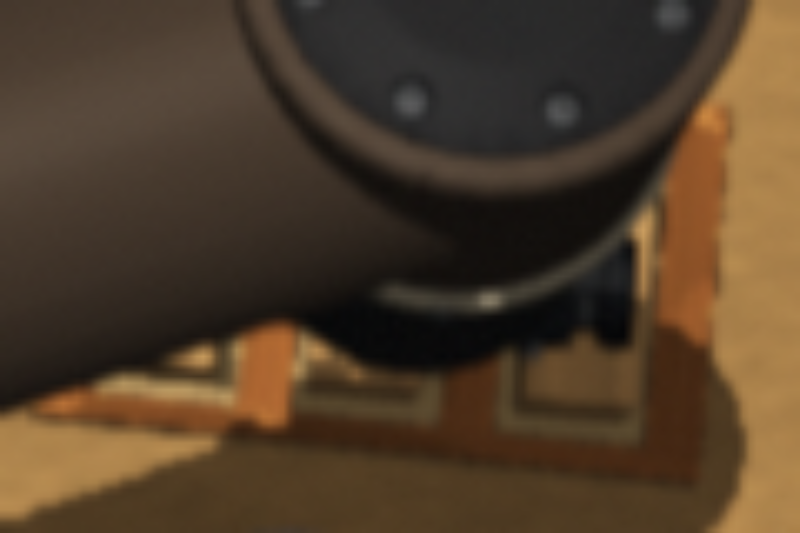

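```bash
python3 -m crank '[0.1,-1,-1,10,0,0,0, 0.1,-1,-1,22,0,0,0, 0.1,-1,-1,30,0,0,0, 0.1,-1,-1,33,0,0,0, 0.1,-1,-1,36,0,0,0, 0.1,-1,-1,39,0,0,0, 0.1,-1,-1,42,0,0,0, 0.1,-1,-1,45,0,0,0]'
python3 -m crank '[0.1,0,0,2.5,0,0,0, 0.1,0,0,5,0,0,0, 0.1,0,0,7,0,0,0, 0.1,0,0,8.5,0,0,0]'
python3 - <<'E'
from h import *
pose()
c=cam("scene"); cv2.imwrite("pics/s23.png",cv2.resize(c["pixels"][170:320,190:390],(800,600)))
E
```

```text
time_s: 32.52
tcp_pos: [0.5309, -0.1053, 0.1084]
ee_rot: [-0.026, 1.0, -0.0, 0.0]
contact_force: [-2.5, -1.6, 3.2]
finger_gap: 0.0222
time_s: 32.85
tcp_pos: [0.5309, -0.105, 0.0996]
ee_rot: [-0.026, 1.0, -0.0, 0.0]
contact_force: [-2.2, -3.5, 3.6]
finger_gap: 0.0222
t 32.85 tcp [ 0.5309 -0.105   0.0996] yaxis [-5.290e-02  9.986e-01 -2.000e-04] z [ 5.e-04 -2.e-04 -1.e+00] F [-2.2 -3.5  3.6] gap 0.0222 j [ 0.17  0.27 -0.46  0.   -0.85 -1.69]
```

View pics/s23.png

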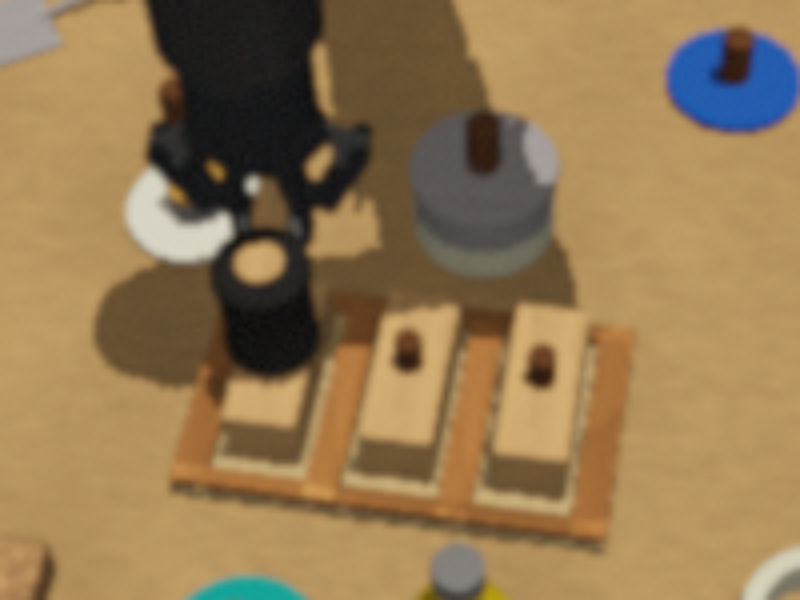

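```bash
python3 -m crank '[0.1,0,0,0.8,0,0,0, 0.1,0,0,1.5,0,0,0]';python3 -m crank '[0.1,0,0,0.7,0,0,0, 0.1,0,0,1.2,0,0,0]'
```

```text
time_s: 33.07
tcp_pos: [0.5309, -0.1049, 0.0984]
ee_rot: [-0.027, 1.0, -0.0, 0.0]
contact_force: [-5.5, -2.3, 11.8]
finger_gap: 0.023
time_s: 33.23
tcp_pos: [0.5308, -0.105, 0.0982]
ee_rot: [-0.027, 1.0, -0.0, 0.0]
contact_force: [-9.2, -0.9, 18.7]
finger_gap: 0.0224
```

```bash
python3 -m crank '[0.1,0,0,1,0,0,0, 0.1,0,0,1,0,0,0, 0.1,0,0,-10,0,0,0, 0.1,0,0,-32,0,0,0, 0.1,-3,18,-45,0,0,0, 0.1,-8,50,-45,0,0,0, 0.1,-11,74,-45,0,0,0, 0.1,-12,82.7,-45,0,0,0, 0.1,-12,82.7,-40,0,0,0, 0.1,-12,82.7,-40,0,0,0]'
python3 - <<'E'
from h import *
pose()
c=cam("scene"); cv2.imwrite("pics/s24.png",cv2.resize(c["pixels"][170:320,190:390],(800,600)))
E
```

```text
time_s: 34.07
tcp_pos: [0.5374, -0.0209, 0.1354]
ee_rot: [-0.027, 1.0, 0.0, -0.001]
contact_force: [-0.3, -0.4, -4.6]
finger_gap: 0.0228
t 34.07 tcp [ 0.5374 -0.0209  0.1354] yaxis [-5.400e-02  9.985e-01  5.000e-04] z [-2.2e-03  3.0e-04 -1.0e+00] F [-0.3 -0.4 -4.6] gap 0.0228 j [ 0.32  0.22 -0.42 -0.   -0.93 -1.84]
```

View pics/s24.png

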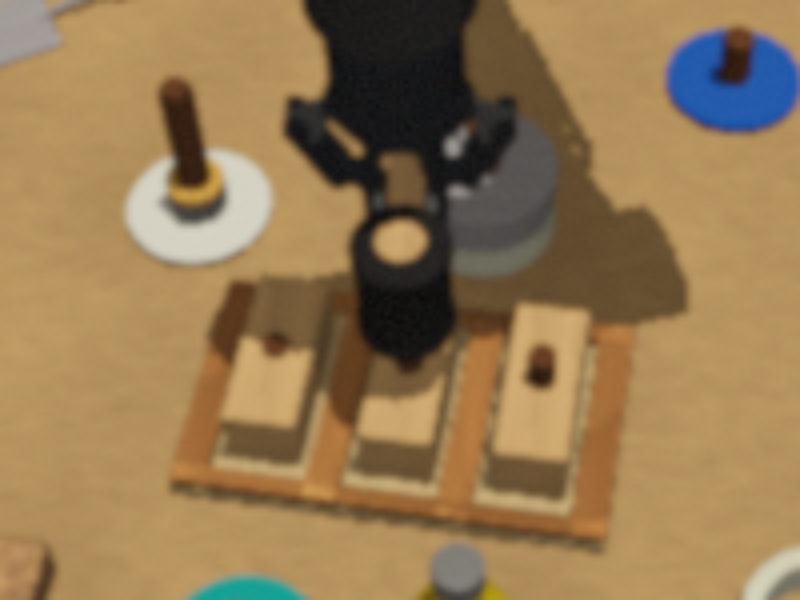

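```bash
python3 -m crank '[0.1,0,-1,7,0,0,0, 0.1,0,-1,12,0,0,0, 0.1,0,-1,15,0,0,0, 0.1,0,-1,18,0,0,0, 0.1,0,-1,21,0,0,0, 0.1,0,-1,24,0,0,0, 0.1,0,-1,27,0,0,0, 0.1,0,-1,30,0,0,0, 0.1,0,-1,33,0,0,0, 0.1,0,-1,35,0,0,0, 0.1,0,-1,36.5,0,0,0, 0.1,0,-1,37.5,0,0,0]';python3 -m crank '[0.1,0,0,0.7,0,0,0, 0.1,0,0,1.2,0,0,0]'
```

```text
time_s: 35.12
tcp_pos: [0.5385, -0.0228, 0.0994]
ee_rot: [-0.026, 1.0, -0.0, 0.0]
contact_force: [-2.5, -3.5, 3.4]
finger_gap: 0.0225
time_s: 35.28
tcp_pos: [0.5385, -0.0228, 0.0985]
ee_rot: [-0.026, 1.0, -0.0, 0.0]
contact_force: [-5.0, -3.2, 10.1]
finger_gap: 0.0229
```

Now finish, then move to the left peg.

```bash
python3 -m crank '[0.1,0,0,1,0,0,0, 0.1,0,0,2,0,0,0, 0.1,0,0,2.5,0,0,0]'; python3 -m crank '[0.1,0,0,-10,0,0,0, 0.1,0,0,-32,0,0,0, 0.1,-3,18,-45,0,0,0, 0.1,-7,50,-45,0,0,0, 0.1,-8,74,-45,0,0,0, 0.1,-9,82,-45,0,0,0, 0.1,-9,82,-42,0,0,0, 0.1,-9,82,-42,0,0,0]'
python3 - <<'E'
from h import *
pose()
c=cam("scene"); cv2.imwrite("pics/s25.png",cv2.resize(c["pixels"][170:320,190:390],(800,600)))
E
```

```text
time_s: 35.53
tcp_pos: [0.5384, -0.023, 0.098]
ee_rot: [-0.027, 1.0, -0.0, 0.0]
contact_force: [-13.1, -2.3, 28.8]
finger_gap: 0.0221
time_s: 36.2
tcp_pos: [0.5424, 0.0602, 0.1366]
ee_rot: [-0.027, 1.0, 0.0, -0.001]
contact_force: [-0.3, 0.6, -3.4]
finger_gap: 0.0224
t 36.2 tcp [0.5424 0.0602 0.1366] yaxis [-5.390e-02  9.985e-01  2.000e-04] z [-1.6e-03  1.0e-04 -1.0e+00] F [-0.3  0.6 -3.4] gap 0.0224 j [ 0.47  0.23 -0.4  -0.   -0.94 -1.99]
```

View pics/s25.png

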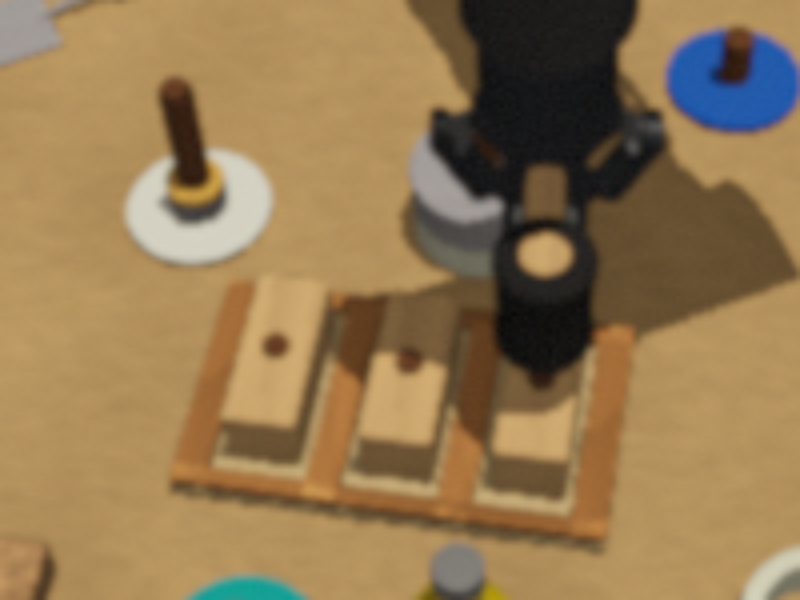

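```bash
python3 -m crank '[0.1,0,0,7,0,0,0, 0.1,0,0,13,0,0,0, 0.1,0,0,16,0,0,0, 0.1,0,0,19,0,0,0, 0.1,0,0,22,0,0,0, 0.1,0,0,25,0,0,0, 0.1,0,0,28,0,0,0, 0.1,0,0,31,0,0,0, 0.1,0,0,34,0,0,0, 0.1,0,0,36,0,0,0, 0.1,0,0,38,0,0,0, 0.1,0,0,39,0,0,0]';python3 -m crank '[0.1,0,0,0.7,0,0,0, 0.1,0,0,1.5,0,0,0]'
```

```text
time_s: 37.25
tcp_pos: [0.5431, 0.0595, 0.0985]
ee_rot: [-0.026, 1.0, -0.0, 0.0]
contact_force: [-2.8, -4.8, 7.2]
finger_gap: 0.0225
time_s: 37.42
tcp_pos: [0.5431, 0.0594, 0.0982]
ee_rot: [-0.027, 1.0, -0.0, 0.0]
contact_force: [-9.6, -3.4, 19.6]
finger_gap: 0.0224
```

```bash
python3 -m crank '[0.1,0,0,0.7,0,0,0, 0.1,0,0,1,0,0,0, 0.1,0,0,-12,0,0,0, 0.1,0,0,-40,0,0,0, 0.1,1,-10,-60,0,0,0, 0.1,4,-40,-62,0,0,-0.02, 0.1,8,-78,-62,0,0,-0.04, 0.1,11,-118,-62,0,0,-0.06, 0.1,15,-158,-62,0,0,-0.08, 0.1,19,-198,-62,0,0,-0.11, 0.1,23,-238,-62,0,0,-0.14, 0.1,27,-278,-62,0,0,-0.17, 0.1,31,-318,-62,0,0,-0.2, 0.1,35,-358,-62,0,0,-0.23, 0.1,38,-393,-62,0,0,-0.256, 0.1,41,-418,-62,0,0,-0.256, 0.1,42.5,-432,-62,0,0,-0.256, 0.1,42.5,-434,-62,0,0,-0.256, 0.1,42.5,-434,-62,0,0,-0.256]'
python3 - <<'E'
from h import *
pose(); print(tool((.5239,-.3764,.0385)))
c=cam("scene"); cv2.imwrite("pics/s26.png",cv2.resize(c["pixels"][160:340,110:350],(800,600)))
E
```

```text
time_s: 39.0
tcp_pos: [0.5233, -0.3761, 0.158]
ee_rot: [-0.153, 0.988, 0.001, -0.0]
contact_force: [-0.2, 1.1, -4.8]
finger_gap: 0.0225
t 39.0 tcp [ 0.5233 -0.3761  0.158 ] yaxis [-0.3024  0.9532  0.0012] z [-8.e-04  1.e-03 -1.e+00] F [-0.2  1.1 -4.8] gap 0.0225 j [-0.32  0.36 -0.16 -0.   -1.05 -0.94]
[ -0.5  -0.6 119.5]
```

View pics/s26.png

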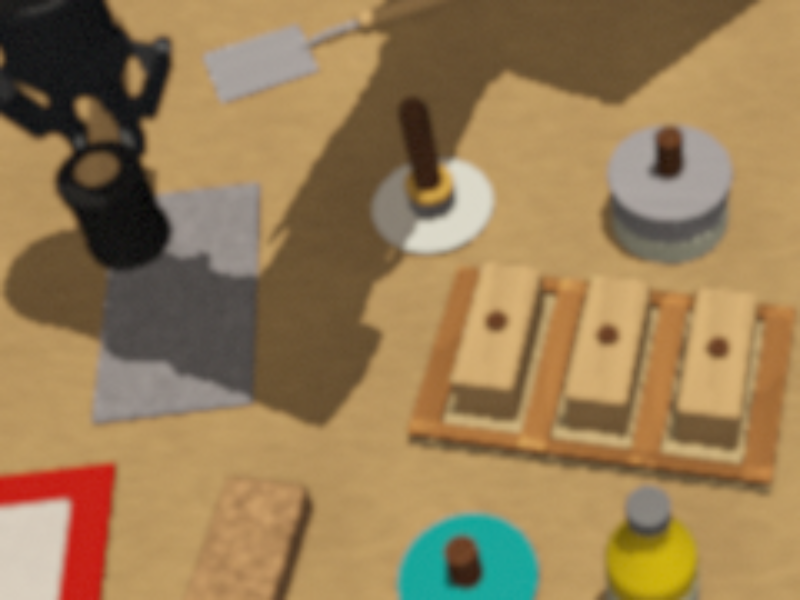

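```bash
python3 -m crank '[0.1,0,0,25,0,0,0, 0.1,0,0,60,0,0,0, 0.1,0,0,95,0,0,0, 0.1,0,0,111,0,0,0, 0.1,0,0,116,0,0,0, 0.1,0,0,118.5,0,0,0, 0.1,0,0,119.5,0,0,0, 0.1,0,0,119.5,0,0,0]'
```

```text
time_s: 39.72
tcp_pos: [0.5248, -0.3759, 0.0413]
ee_rot: [-0.154, 0.988, -0.001, 0.001]
contact_force: [0.7, -0.9, -2.9]
finger_gap: 0.0224
```

```bash
python3 -m crank '[0.1,0,0,1.2,0,0,0, 0.1,0,0,2.2,0,0,0, 0.1,0,0,2.8,0,0,0]';python3 -m crank '[0.1,0,0,0.5,0,0,0, 0.1,0,0,0.5,0,0,0]'
```

```text
time_s: 39.97
tcp_pos: [0.5242, -0.3763, 0.0386]
ee_rot: [-0.154, 0.988, -0.001, 0.001]
contact_force: [-2.0, 3.7, 8.3]
finger_gap: 0.0223
time_s: 40.13
tcp_pos: [0.5242, -0.3763, 0.0386]
ee_rot: [-0.154, 0.988, -0.001, 0.001]
contact_force: [-2.9, 2.9, 8.4]
finger_gap: 0.022
```

Touching down on the mat at the original height; release and rise.

```bash
python3 -m crank '[0.1,0,0,-0.5,0,0,0, 0.3,0,0,-0.5,0,0,0, 0.6,0,0,-0.5,0,0,0, 0.8,0,0,-0.5,0,0,0, 0.8,0,0,-8,0,0,0, 0.8,0,0,-40,0,0,0, 0.8,0,0,-80,0,0,0, 0.8,0,0,-120,0,0,0, 0.8,20,-10,-160,0,0,0, 0.8,60,-20,-195,0,0,0, 0.8,60,-20,-195,0,0,0, 0.8,60,-20,-195,0,0,0]'
python3 - <<'E'
from h import *
pose()
c=cam("scene"); cv2.imwrite("pics/s27.png",cv2.resize(c["pixels"][130:380,70:540],(800,426)))
c=cam("wrist"); cv2.imwrite("pics/w27.png",c["pixels"])
c=cam("top"); cv2.imwrite("pics/t27.png",c["pixels"])
E
```

```text
time_s: 41.13
tcp_pos: [0.4717, -0.4154, 0.2362]
ee_rot: [-0.153, 0.988, -0.002, 0.002]
contact_force: [1.6, -0.5, 1.2]
finger_gap: 0.0686
t 41.13 tcp [ 0.4717 -0.4154  0.2362] yaxis [-0.3022  0.9532 -0.0051] z [ 0.0056 -0.0036 -1.    ] F [ 1.6 -0.5  1.2] gap 0.0686 j [-0.41  0.28 -0.1   0.   -1.19 -0.85]
```

View pics/s27.png

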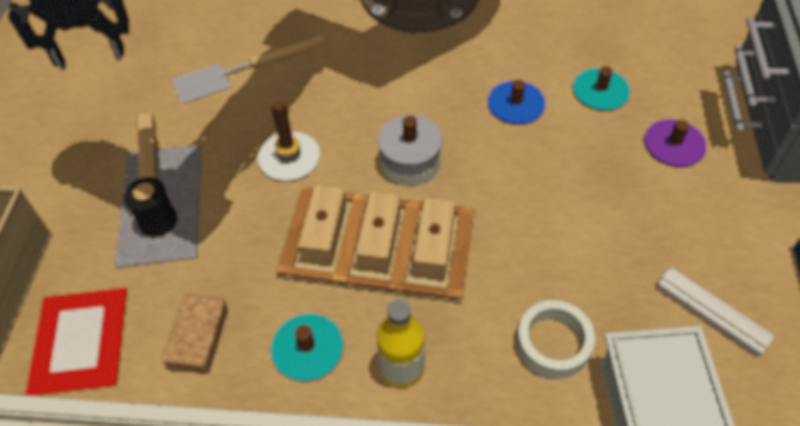

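View pics/w27.png

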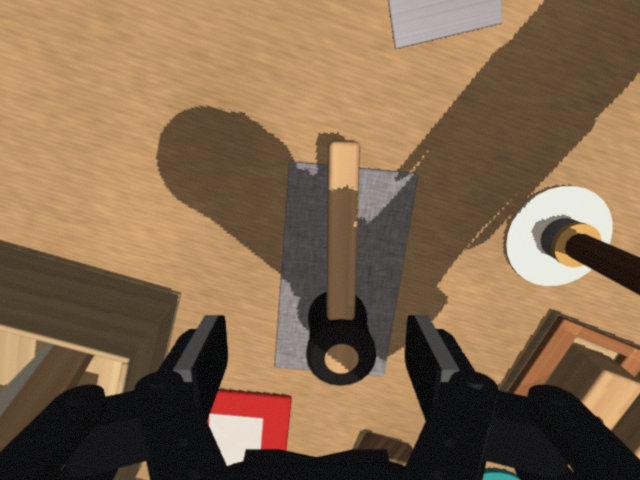

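View pics/t27.png

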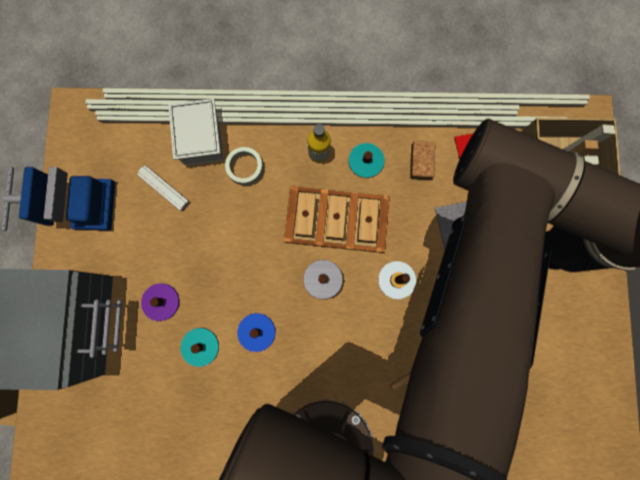

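```bash
python3 -c "
from bench import *
close_job()"
```

```text
the job is handed in; nothing more can be done
```

The job is done as asked and handed in at about 41 s of the 210 s allowed.

- **Waxing:** The dauber was pressed on the wax at 18 N. It was then dabbed on the left, middle and right pocket floors at about 8–19 N, with the tool at the same height each time. It stands upright on the saucer again, and the grey cover lies flat on the tin.
- **Blocks:** All three blocks were present. Each was set in its own pocket with its peg up, and each reached the floor at the expected height.
- **Pegs:** They were driven with the mallet only after all three blocks were in. Each stopped firmly with the tool at about 98 mm, which matches fully home. The pictures show the three pegs equally low.
- **Mallet:** It stands on its face on the grey mat, within about 1 mm of where it began.

The last scene, top and wrist pictures show nothing else visibly moved. I saw no block knocked aside during the run.

No check failed, but a few things were less clean:

- **Cover:** setting it down peaked at 44 N at the wrist, through the held cover, before I backed off.
- **Cameras:** their readings differed by up to about 6 mm along x, so I used relative measurements for the fits.
- **Block grasps:** they came out 4–6 mm higher than I had planned, with no effect on the placing.

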